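# Fetch the sanding drum from behind the row of containers

### The job

The sanding drum lies at the back of the rack, behind a row of three containers. Stand all three containers upright in the empty side tray, then lay the drum gently in the middle groove of the ribbed bed, centred along the groove, so that it lies still. Only then put each container back upright, centred on its own coaster where it stood (tin on the round one, canister on the square one, bottle on the cross-shaped one).

Things in the scene. Friction and masses are not known exactly. Their poses are not given: they have to be found in the camera images.
- tin: round aluminium tin, upright, diameter 50 mm, 95 mm high, 175 to 350 g. Origin: centre of its underside, z up.
- canister: square grey plastic canister, upright, 48 x 48 mm and 90 mm high, with a round black cap (28 mm wide) on top to 100 mm, 175 to 350 g. Origin: centre of its underside, z up; x and y are normal to its flat sides; it starts square to the rack within 0.1 rad.
- bottle: round amber bottle, upright, diameter 48 mm and straight to 82 mm above its foot, then a shoulder and a black cap (26 mm wide) to 105 mm, 175 to 350 g. Origin: centre of its underside, z up.
- drum: sanding drum: a solid cylinder, 36 mm in diameter and 150 mm long, dark wood ends, brown sleeve, tips of a steel axle 8 mm out of each end; 210 to 420 g. Origin: the middle of its axis; x runs along the axis. It lies along the rack's y in the cradle; the containers stand 9 to 17 mm in front of its flank, too close for a finger. Its top is 48 mm above the table, lower than theirs.
- coaster_round: black rubber coaster 4 mm thick, fixed on the rack's board at the start place of the tin, which belongs to it. Round, 60 mm in diameter. Origin: centre of its underside, so its top is at z +4 mm; axes parallel to the rack's. It lies in one of the three places of the row (which one varies).
- coaster_square: black rubber coaster 4 mm thick, fixed on the rack's board at the start place of the canister, which belongs to it. Square, 58 x 58 mm. Origin: centre of its underside, so its top is at z +4 mm; axes parallel to the rack's. It lies in one of the three places of the row (which one varies).
- coaster_cross: black rubber coaster 4 mm thick, fixed on the rack's board at the start place of the bottle, which belongs to it. Cross-shaped, 62 mm over its arms, which are 30 mm wide. Origin: centre of its underside, so its top is at z +4 mm; axes parallel to the rack's. It lies in one of the three places of the row (which one varies).
- rack: fixed plywood board 150 mm (x) x 230 mm (y), 8 mm thick. Origin: centre of its underside; x points to its back. Row of coasters along y at x = -20 mm, 64 mm apart; the drum's cradle at x = +35 mm: two round ribs of 10 mm along y, 28 mm apart, tops 17 mm above the table; the drum's axis lies 30 mm above the table in it.
- bed: fixed ribbed rest left or right of the rack: plywood plate 170 mm (x) x 110 mm (y), 8 mm thick, four round dark ribs of 10 mm along x at y = -42, -14, 14 and 42 mm, tops 17 mm above the table. Origin: centre of its underside. The drum belongs in the middle groove (y = 0), along x, centred at x = 0; its axis is then 30 mm above the table.
- tray: empty side tray of light wood, fixed, 270 mm (x) x 120 mm (y) outside, walls 5 mm thick and 16 mm high, floor 5 mm thick. Origin: centre of its underside. The three containers fit side by side along its x.
There are look-alikes about, which are no part of the job. What is shaped like the canister but green, purple or yellow is not meant.

How it is judged (in metres and radians):
On the way, in this order (a step that is already met when the one before it is completed fails the run):
1. all three containers stand upright in the side tray, the drum still in its cradle (x of tin in the frame of tray between -0.115 and 0.115 m and y of tin in the frame of tray between -0.045 and 0.045 m and z of each of tin, canister, bottle in the frame of tray below 0.01 m and angle between each of tin, canister, bottle's own z axis and vertical below 0.15 rad and x of canister in the frame of tray between -0.115 and 0.115 m and y of canister in the frame of tray between -0.045 and 0.045 m and x of bottle in the frame of tray between -0.115 and 0.115 m and y of bottle in the frame of tray between -0.045 and 0.045 m and distance of drum from where it was at the start of the episode below 0.02 m), for 0.2 s.
2. the drum lies released in the middle groove of the bed, the containers still in the tray (y of drum in the frame of bed between -0.008 and 0.008 m and x of drum in the frame of bed between -0.015 and 0.015 m and z of drum in the frame of bed between -0.034 and 0.034 m and angle between the x axis of drum and the x axis of bed, either way round below 0.1 rad and x of tin in the frame of tray between -0.115 and 0.115 m and y of tin in the frame of tray between -0.045 and 0.045 m and z of each of tin, canister, bottle in the frame of tray below 0.01 m and angle between each of tin, canister, bottle's own z axis and vertical below 0.15 rad and x of canister in the frame of tray between -0.115 and 0.115 m and y of canister in the frame of tray between -0.045 and 0.045 m and x of bottle in the frame of tray between -0.115 and 0.115 m and y of bottle in the frame of tray between -0.045 and 0.045 m and contact force between the fingers and drum below 0.1 N and linear speed of drum below 0.03 m/s and angular speed of drum below 0.3 rad/s), for 0.2 s.
At the end, for the whole second after the job is handed in: The drum lies in the bed's middle groove (across within 8 mm, lengthwise within 15 mm, along the groove within 0.1 rad), each container stands upright (0.1 rad) on its own coaster within 12 mm of its centre, all released and at rest (y of drum in the frame of bed between -0.008 and 0.008 m and x of drum in the frame of bed between -0.015 and 0.015 m and z of drum in the frame of bed between -0.034 and 0.034 m and angle between the x axis of drum and the x axis of bed, either way round below 0.1 rad and horizontal distance between tin and coaster_round below 0.012 m and z of tin in the frame of coaster_round between -0.008 and 0.008 m and angle between each of tin, canister, bottle's own z axis and vertical below 0.1 rad and horizontal distance between canister and coaster_square below 0.012 m and z of canister in the frame of coaster_square between -0.008 and 0.008 m and horizontal distance between bottle and coaster_cross below 0.012 m and z of bottle in the frame of coaster_cross between -0.008 and 0.008 m and linear speed of each of tin, canister, bottle, drum below 0.03 m/s and angular speed of each of tin, canister, bottle, drum below 0.3 rad/s and contact force between the fingers and tin below 0.1 N and contact force between the fingers and canister below 0.1 N and contact force between the fingers and bottle below 0.1 N and contact force between the fingers and drum below 0.1 N); the robot touches nothing.
It fails at once if the drum is dropped or rammed onto the bed (over 80 N) (contact force between drum and bed above 80 N).
It fails at once if the tin is tipped over (angle between tin's own z axis and vertical above 0.6 rad).
It fails at once if the canister is tipped over (angle between canister's own z axis and vertical above 0.6 rad).
It fails at once if the bottle is tipped over (angle between bottle's own z axis and vertical above 0.6 rad).
It also fails if it takes over 136 s, if anything falls off the work surface, if the arm or the gripper's body presses on something with over 40 N, if the wrist force passes 120 N, or if a joint passes its speed limit or range.

### The arm

A 7-joint arm with a two-finger parallel gripper is mounted at the origin on the work surface. World frame = base frame: x ahead of the robot, y to its left, z up, the work surface at z = 0. Lengths are in m, angles in degrees, forces in N, time in s.
With the tool pointing down it reaches from about 0.425 to 0.875 m from the base axis. Payload 4.7 kg.
Tool frame: the origin (TCP) lies between the finger pads; the fingertips stand 8 mm ahead of it and the grasp point (between the pads) lies 11 mm behind it (env.tip_extent is the distance from the TCP to the fingertips, in m); z points along the fingers, y is the line along which they close (so a half turn about z gives the same grasp; the last joint's range is limited). The gripper opens to 87 mm and grips with 3 to 60 N. Pads are 19 mm wide; open, the fingers measure 117 mm over their backs; the gripper's body (75 mm by 190 mm) begins 51 mm behind the grasp point.
Start: joints at [66.354, 18.392, -4.016, 83.108, 1.295, 78.541, -3.26], TCP at [0.269, -0.592, 0.231] pointing down, gripper open.
Joint ranges: [-163.93, 163.93], [-17.29, 119.83], [-79.2, 71.16], [3.27, 140.29], [-89.18, 269.18], [5.43, 117.66], [-154.24, 154.24]. Speed limits (degrees/s): [147.25, 147.25, 180, 180, 180, 180, 180].

### API

Orientations are given as [roll, pitch, yaw] about the fixed x, y, z axes, in that order (R = Rz(yaw) Ry(pitch) Rx(roll)).
In Python, from cell import sensors, vision, workorder, env gives the robot as it stands.
- The arm moves only by the tool drive_tool, never from a script. Its argument "moves" is a list of rows, each an object of numbers: "x", "y", "z": the shift along the tool's x, y, z in mm; "rx", "ry", "rz": the turn, a rotation vector about the tool's x, y, z in rad; "fingers": the closure, from -1 (fully open) to 1 (shut). In form: [{"x": .., "y": .., "z": .., "rx": .., "ry": .., "rz": .., "fingers": ..}, ...]. A call has 1 to 20 rows; each row is the pose to reach, as a shift and turn from the pose commanded when the call began, along the tool's axes at that moment; what a row does not reach only later rows make up. A row lasts 1/8 s, in which the tool goes at most 62.5 mm and 10.7 degrees, less where a joint would pass 70% of its speed; a pose out of reach is approached as far as the arm can. A call with a gripper value outside its range is refused whole. The fingers move at their own pace and stop on an object; "force" is the grip in N (left out, the last holds). Time passes only in rows, so rows that repeat a pose let the fingers close. It gives the time, the measured TCP pose, the force, the opening and the grip force at its end, in the units of the state.
- sensors.get_obs(): the state, without advancing time (a new reading comes with each control period).
- vision.read_camera(name): name is "scene" or "top" or "wrist"; returns a dict with "image" (480x640x3 uint8, red, green, blue), "fx", "fy", "cx", "cy" (pixels), "R" (3x3) and "t" (3): a world point X has camera coordinates R X + t. Camera axes: x right, y down, z forward; pixel columns grow to the right and rows downward; lengths in m; the calibration is good to about 2 mm. A picture is of the moment at which its call begins. There is no depth.
- workorder.sign_off(): hands the job in; it is judged then, once.
The state is a dict: "time_s": time; "qpos": joint angles; "joint_velocities": joint speeds; "effort": joint torques, N m; "tool_pos": TCP position; "tool_rot": TCP orientation; "force": force on the tool from outside, world axes, zero at the start; "wrist_torque": the same for the moment, N m; "grip_width": finger opening in m; "grasp_force": force on a finger pad.
Only numpy, scipy, OpenCV 4.12 (cv2) and the standard library are available. Lean on these libraries where they do the work, as an engineer would, in place of code of your own. Each camera call takes 0.05 s, during which the arm holds its last target. There are 200 camera calls.

## Working session

There is one attempt and no reset: what is moved stays moved. The work goes in short steps, Python scripts to look and compute and a tool call to move; the robot and the scene stay as the last step left them, time stands still between calls to the robot, and variables do not carry over. Pictures are saved under pics/ and viewed, at most 14 in all, crops included, and the job is handed in when it is done.

Besides the shell and the picture viewer there is one more tool, called in YAML: its name, and indented under it one key for each argument. drive_tool: Moves the arm, as the interface text tells. Its arguments: {"type":"object","properties":{"moves":{"type":"array"},"force":{"type":"number"}},"required":["moves"]}

```bash
ls; mkdir -p pics; python3 - <<'E'
from cell import sensors, vision, env
import cv2
o=sensors.get_obs(); print(o)
for n in ("scene","top"):
    c=vision.read_camera(n); cv2.imwrite(f"pics/{n}0.png",c["image"][:,:,::-1]); print(n,c["fx"],c["cx"],c["cy"],c["R"],c["t"])
E
```

```text
pics
{'time_s': 0.0, 'qpos': array([66.35355497, 18.43828831, -4.01456245, 83.17519512,  1.29447902,
       78.54267869, -3.26106291]), 'joint_velocities': array([ 0.01487664,  0.02831745, -0.02945328, -0.12173538, -0.04295643,
        0.04833516, -0.04607043]), 'effort': array([-4.53743496e-04, -4.91296935e+01, -4.04207027e-01, -3.12531638e+01,
       -6.40304340e-02,  4.37263492e-02,  1.90264918e-04]), 'tool_pos': array([ 0.26879671, -0.59121014,  0.22946756]), 'tool_rot': array([-1.79889052e+02,  5.69604506e-03,  2.44541202e+01]), 'force': array([ 0.02384351,  0.2609046 , -0.81944846]), 'wrist_torque': array([-0.01762892, -0.01793123, -0.00232233]), 'grasp_force': 0.0, 'grip_width': 0.0869942676899005}
scene 564.9483837669318 321.6253251756604 240.95572804400481 [[-0.66076275  0.75031891  0.02034991]
 [ 0.55729348  0.50857721 -0.65633314]
 [-0.50280867 -0.42233962 -0.75419672]] [ 0.3616573  -0.24771284  1.48423814]
top 602.9075862915147 323.786746409221 237.72092147368417 [[ 0.00951346 -0.99994401 -0.00463304]
 [-0.99159848 -0.00883613 -0.12905182]
 [ 0.12900366  0.00582185 -0.99162703]] [-0.01004691  0.53653491  0.9819175 ]
```

View pics/top0.png

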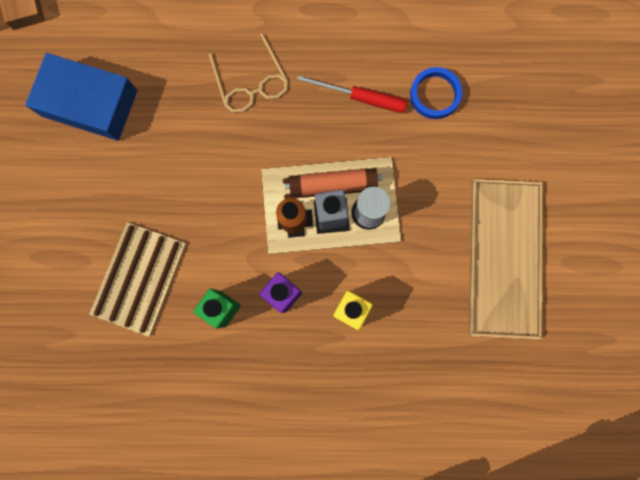

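View pics/scene0.png

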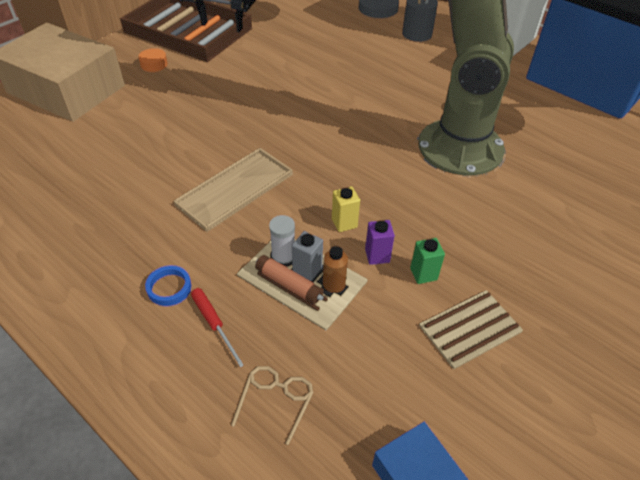

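The top view shows the rack centred near (331,205), with the bottle (cap 290,211), canister (cap 331,205) and tin (top ~374,205). The drum lies behind at (333,182), the bed is at (139,278) and the tray at (508,259). Green, purple and yellow decoys stand in front of the rack. The scene view agrees.

```bash
cat > h.py <<'E'
import numpy as np, cv2
def ray(c,px,z):
    px=np.atleast_2d(np.asarray(px,float)); R,t=np.array(c["R"]),np.array(c["t"])
    C=-R.T@t
    d=np.c_[(px[:,0]-c["cx"])/c["fx"],(px[:,1]-c["cy"])/c["fy"],np.ones(len(px))]@R
    return (C+d*((z-C[2])/d[:,2])[:,None])[:,:2]
def proj(c,P):
    q=np.atleast_2d(P)@np.array(c["R"]).T+c["t"]; return np.c_[c["fx"]*q[:,0]/q[:,2]+c["cx"],c["fy"]*q[:,1]/q[:,2]+c["cy"]]
def blobs(m,minA,maxA=1e9):
    return sorted([k for k in cv2.findContours(m.astype(np.uint8),cv2.RETR_EXTERNAL,cv2.CHAIN_APPROX_NONE)[0] if minA<cv2.contourArea(k)<maxA],key=cv2.contourArea)
E
python3 - <<'E'
from h import *
from cell import vision
c=vision.read_camera("top"); im=c["image"]; hsv=cv2.cvtColor(im,cv2.COLOR_RGB2HSV)
for p in [(300,245),(270,180),(508,220),(508,183),(150,235),(200,200),(331,195),(374,205),(331,205),(290,211),(280,214),(340,182),(100,300)]: print(p,hsv[p[1],p[0]],end=' ')
print()
lab=hsv.astype(int); m=(lab[...,1]<125)&(lab[...,2]>140)
cv2.imwrite("pics/m.png",m*255)
for k in blobs(m,300): print(cv2.boundingRect(k),cv2.contourArea(k))
print("dark")
for k in blobs(lab[...,2]<45,60):
    (x,y),r=cv2.minEnclosingCircle(k); print((x,y),r,cv2.contourArea(k),ray(c,(x,y),.1))
E
```

```text
(300, 245) [ 20  94 219] (270, 180) [ 20  98 215] (508, 220) [ 17 122 198] (508, 183) [ 17 126 166] (150, 235) [ 19 104 154] (200, 200) [ 14 158 182] (331, 195) [110  16  93] (374, 205) [ 77  10 173] (331, 205) [90 10 25] (290, 211) [ 0  0 24] (280, 214) [ 12 202 163] (340, 182) [  9 165 210] (100, 300) [ 12 151  83] 
(142, 242, 43, 94) 375.5
(96, 226, 51, 96) 774.0
(222, 34, 65, 78) 960.0
(112, 231, 66, 102) 1664.5
(261, 157, 140, 97) 6139.0
(471, 180, 72, 159) 10602.5
dark
(308.0, 217.6666717529297) 7.9233479499816895 71.5 [[0.55992795 0.0198265 ]]
(332.0, 221.0) 17.888643264770508 77.0 [[ 0.55491754 -0.01823135]]
(353.0365905761719, 309.5975646972656) 7.530030727386475 157.0 [[ 0.41598324 -0.051971  ]]
(290.0, 210.0) 7.810349941253662 157.0 [[0.57200007 0.04855451]]
(279.0799865722656, 291.7799987792969) 8.013516426086426 175.0 [[0.44248427 0.06342099]]
(331.9246520996094, 204.63014221191406) 8.34982681274414 190.5 [[ 0.5812311  -0.01790759]]
(212.0, 307.5) 8.381627082824707 192.5 [[0.41714721 0.16729995]][ WARN:0@1.206] global loadsave.cpp:1063 imwrite_ Unsupported depth image for selected encoder is fallbacked to CV_8U.
```

```bash
python3 - <<'E'
import cv2
a=cv2.imread("pics/top0.png")[145:265,250:415]
cv2.imwrite("pics/crop0.png",cv2.resize(a,None,fx=4.8,fy=4.8,interpolation=cv2.INTER_CUBIC))
E
```

```text
(no output)
```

View pics/crop0.png

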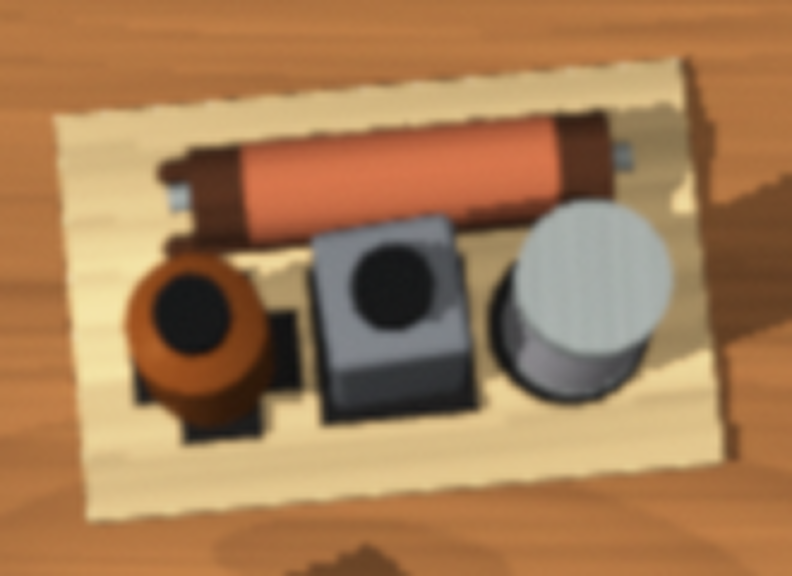

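The crop shows the rack corners at about (55,117), (682,60), (722,458) and (90,520). From left to right stand the bottle, canister and tin, with the tin's top centre near (593,277). The drum and its axle tips run from (180,197) to (622,156).

```bash
python3 - <<'E'
from h import *
from cell import vision
c=vision.read_camera("top"); im=c["image"]; hsv=cv2.cvtColor(im,cv2.COLOR_RGB2HSV).astype(int)
m=((hsv[...,1]<125)&(hsv[...,2]>135))
B=blobs(m,300)
def rect(ks,z,n):
    P=ray(c,np.vstack([k[:,0] for k in ks]),z).astype(np.float32)
    (x,y),s,a=cv2.minAreaRect(P*1000); print(n,x,y,s,a)
box=lambda k:cv2.boundingRect(k)
rect([k for k in B if 250<box(k)[0]<300],.008,"rack")
rect([k for k in B if box(k)[0]>450],.016,"tray")
rect([k for k in blobs(m,30) if box(k)[0]<180 and box(k)[1]>200],.008,"bed")
f=lambda p:(np.array(p)+.5)/4.8-.5+np.array([250,145])
r=ray(c,f([(55,117),(682,60),(722,458),(90,520)]),.008);print("rackhand",r, r.mean(0),np.linalg.norm(np.diff(r,axis=0),axis=1))
t=ray(c,f([(593,277),(516,277),(671,277)]),.095);print("tin",t)
k=ray(c,f([(312,236),(452,214),(474,355),(330,367)]),.09);print("can",k,k.mean(0),np.linalg.norm(np.diff(k,axis=0),axis=1))
print("cap",ray(c,(331.9,204.6),.1),"bot",ray(c,(290,210),.105))
# tin mask
tm=(hsv[...,1]<30)&(hsv[...,2]>140); 
for q in blobs(tm,200): e=cv2.fitEllipse(q); print("tinE",e,ray(c,e[0],.095),cv2.contourArea(q))
d=ray(c,f([(180,197),(622,156)]),.03);print("drum axle tips",d,d.mean(0),np.linalg.norm(d[1]-d[0]))
s=vision.read_camera("scene");cv2.imwrite("pics/s1.png",s["image"][:,:,::-1])
P=[[*ray(c,(331.9,204.6),.1)[0],.1],[*ray(c,(290,210),.105)[0],.105],[*t[0],.095],[*d.mean(0),.03]]
print(proj(s,P))
rb=ray(c,[(128,222),(187,241),(150,335),(91,314)],.008);print("bedhand",rb,rb.mean(0),np.linalg.norm(np.diff(rb,axis=0),axis=1))
E
```

```text
rack 598.2440185546875 -15.682411193847656 (150.7979278564453, 231.06382751464844) 5.880061149597168
tray 508.37921142578125 -317.7071838378906 (120.67250061035156, 268.3211669921875) 87.72274017333984
bed 466.9485778808594 314.65875244140625 (111.33841705322266, 171.04412841796875) 70.80025482177734
rackhand [[ 0.66095803  0.10647493]
 [ 0.68428186 -0.12313419]
 [ 0.53724815 -0.13679786]
 [ 0.51274606  0.09047928]] [ 0.59880853 -0.01574446] [0.2307907  0.14766722 0.22859408]
tin [[ 0.58649206 -0.08374204]
 [ 0.58627097 -0.05812972]
 [ 0.58671596 -0.10968044]]
can [[ 0.60060287  0.01002726]
 [ 0.6085195  -0.03686037]
 [ 0.56067985 -0.04444391]
 [ 0.55620991  0.00351805]] [ 0.58150303 -0.01693974] [0.04755126 0.04843699 0.0481698 ]
cap [[ 0.58127939 -0.01786805]] bot [[0.57111689 0.04823859]]
tinE ((373.2135314941406, 202.49705505371094), (30.61224937438965, 31.259258270263672), 91.70201110839844) [[ 0.58619347 -0.08384979]] 749.5
drum axle tips [[ 0.62666401  0.05865115]
 [ 0.64295401 -0.09913742]] [ 0.63480901 -0.02024314] 0.15862722823795025
[[304.6369507  241.7145112 ]
 [333.26678903 254.43452662]
 [279.10965284 228.31217478]
 [286.09847628 278.29758439]]
bedhand [[0.56462538 0.33588422]
 [0.53224744 0.23185276]
 [0.37092572 0.28848678]
 [0.40532296 0.39092356]] [0.46828037 0.31178683] [0.10895354 0.170974   0.10805769]
```

```bash
cat >> h.py <<'E'
from scipy.spatial.transform import Rotation as Ro
from cell import sensors, vision
def pos():
    o=sensors.get_obs(); return o["tool_pos"],o["tool_rot"],o
def shift(p,yaw,ref=None):
    """tool-frame mm shift and rotvec from measured (or ref) pose to pose p (TCP, m), pointing down with given yaw (deg)"""
    if ref is None: tp,tr,_=pos()
    else: tp,tr=ref
    R=Ro.from_euler("xyz",tr,degrees=True)
    s=R.inv().apply(np.array(p)-tp)*1000
    rv=(R.inv()*Ro.from_euler("xyz",[180,0,yaw],degrees=True)).as_rotvec()
    return np.round(s,1),np.round(rv,4)
E
python3 -c "
from h import *
print(shift([.575,-.018,.26],95.9))"
```

```text
(array([ 516. , -395.4,  -29.6]), array([-8.0000e-04, -5.0000e-04, -1.2469e+00]))
```

drive_tool:
  moves:
    - {"x":130,"y":-100,"z":-30,"rz":-0.3,"fingers":-1}
    - {"x":258,"y":-198,"z":-30,"rz":-0.62}
    - {"x":258,"y":-198,"z":-30,"rz":-0.62}
    - {"x":258,"y":-198,"z":-30,"rz":-0.62}
    - {"x":516,"y":-395,"z":-30,"rz":-1.247}
    - {"x":516,"y":-395,"z":-30,"rz":-1.247}
    - {"x":516,"y":-395,"z":-30,"rz":-1.247}
    - {"x":516,"y":-395,"z":-30,"rz":-1.247}
    - {"x":516,"y":-395,"z":-30,"rz":-1.247}
    - {"x":516,"y":-395,"z":-30,"rz":-1.247}
    - {"x":516,"y":-395,"z":-30,"rz":-1.247}
    - {"x":516,"y":-395,"z":-30,"rz":-1.247}
    - {"x":516,"y":-395,"z":-30,"rz":-1.247}
    - {"x":516,"y":-395,"z":-30,"rz":-1.247}
    - {"x":516,"y":-395,"z":-30,"rz":-1.247}

```text
invalid input at $.moves[0]: expected keys x, y, z, rx, ry, rz, fingers
```

```bash
python3 - <<'E'
from h import *
p,r,o=pos(); print(p,r,o["qpos"].round(1))
c=vision.read_camera("wrist"); cv2.imwrite("pics/w1.png",c["image"][:,:,::-1]); np.save("w1.npy",c,allow_pickle=True)
P=[[.5813,-.0179,.1],[.5711,.0482,.105],[.5862,-.0838,.095],[.6348,-.0202,.048]]
print(proj(c,P))
hsv=cv2.cvtColor(c["image"],cv2.COLOR_RGB2HSV).astype(int)
for k in blobs(hsv[...,2]<45,300):
    (x,y),rr=cv2.minEnclosingCircle(k); print((x,y),rr,cv2.contourArea(k),ray(c,(x,y),.1),ray(c,(x,y),.105))
E
```

```text
[ 0.2689475  -0.59149468  0.23003377] [-1.79949532e+02  3.50754149e-03  2.44572450e+01] [66.4 18.4 -4.  83.1  1.3 78.5 -3.3]
[[ -574.72275483  -916.7506843 ]
 [ -792.76357862 -1034.67524028]
 [ -382.29006255  -794.84461873]
 [ -355.23455611  -800.96213461]]
(443.5, 294.5) 26.879459381103516 311.5 [[ 0.26246397 -0.71522724]] [[ 0.26378107 -0.71249225]]
(624.5, 471.5) 16.324926376342773 399.5 [[ 0.16407154 -0.9922894 ]] [[ 0.16711776 -0.9846854 ]]
(487.5, 471.5) 22.770694732666016 498.0 [[ 0.10400307 -0.86037761]] [[ 0.10810492 -0.85509179]]
(31.0, 302.5) 33.42538833618164 1252.0 [[ 0.1012943  -0.37957047]] [[ 0.10544376 -0.38273422]]
(491.1814270019531, 352.4093017578125) 50.56391906738281 2171.5 [[ 0.22924833 -0.78616118]] [[ 0.23114915 -0.78217961]]
(568.5, 300.0) 72.07817840576172 3668.0 [[ 0.30433271 -0.82042942]] [[ 0.30491403 -0.81584564]]
(511.24609375, 409.5) 129.72023010253906 8096.0 [[ 0.18178805 -0.83939534]] [[ 0.18452293 -0.83447826]]
(97.0, 400.5) 100.82295989990234 8373.0 [[ 0.02135436 -0.46075642]] [[ 0.02690865 -0.46249343]]
(215.5, 478.0) 215.50242614746094 17755.5 [[-0.02391094 -0.60103004]] [[-0.01756117 -0.60030192]]
```

View pics/w1.png

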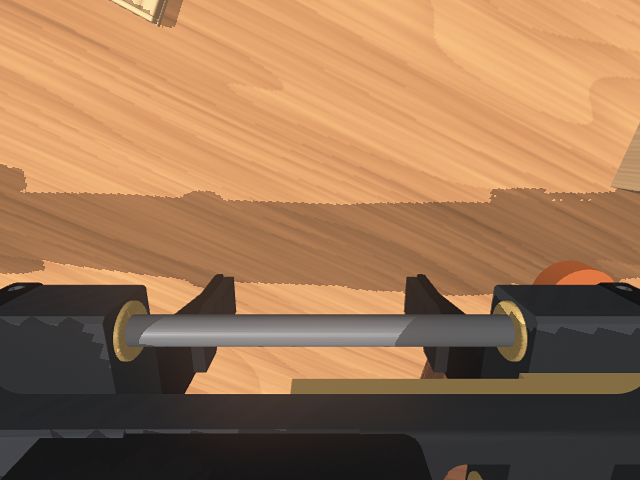

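The move was refused because every row needs all the keys. This wrist picture shows only table and gripper: the camera looks ahead along tool +x, with the tray corner at top left (140,10). I'll stop short of the row so the camera sees it.

```bash
python3 -c "
from h import *
print(shift([.575,-.16,.26],95.9))"
```

```text
(array([ 457.2, -266.2,  -29.7]), array([-5.0000e-04, -3.0000e-04, -1.2469e+00]))
```

drive_tool:
  moves:
    - {"x":50,"y":-30,"z":-20,"rx":0,"ry":0,"rz":-0.15,"fingers":-1}
    - {"x":100,"y":-60,"z":-30,"rx":0,"ry":0,"rz":-0.3,"fingers":-1}
    - {"x":150,"y":-90,"z":-30,"rx":0,"ry":0,"rz":-0.45,"fingers":-1}
    - {"x":200,"y":-118,"z":-30,"rx":0,"ry":0,"rz":-0.6,"fingers":-1}
    - {"x":250,"y":-147,"z":-30,"rx":0,"ry":0,"rz":-0.75,"fingers":-1}
    - {"x":300,"y":-175,"z":-30,"rx":0,"ry":0,"rz":-0.9,"fingers":-1}
    - {"x":350,"y":-205,"z":-30,"rx":0,"ry":0,"rz":-1.05,"fingers":-1}
    - {"x":400,"y":-235,"z":-30,"rx":0,"ry":0,"rz":-1.2,"fingers":-1}
    - {"x":457,"y":-266,"z":-30,"rx":0,"ry":0,"rz":-1.247,"fingers":-1}
    - {"x":457,"y":-266,"z":-30,"rx":0,"ry":0,"rz":-1.247,"fingers":-1}
    - {"x":457,"y":-266,"z":-30,"rx":0,"ry":0,"rz":-1.247,"fingers":-1}
    - {"x":457,"y":-266,"z":-30,"rx":0,"ry":0,"rz":-1.247,"fingers":-1}

```text
time_s: 1.8
tool_pos: [0.5741, -0.1627, 0.2605]
tool_rot: [-180.0, 0.1, 95.7]
force: [0.3, -0.2, -0.4]
grip_width: 0.0872
grasp_force: 0.0
```

```bash
python3 - <<'E'
from h import *
p,r,o=pos(); print(p,r,o["qpos"].round(1),o["time_s"])
c=vision.read_camera("wrist"); cv2.imwrite("pics/w2.png",c["image"][:,:,::-1]); np.save("w2.npy",c,allow_pickle=True)
P=[[.5813,-.0179,.1],[.5711,.0482,.105],[.5862,-.0838,.095],[.6348,-.0202,.048]]
print(proj(c,P))
hsv=cv2.cvtColor(c["image"],cv2.COLOR_RGB2HSV).astype(int)
for k in blobs(hsv[...,2]<45,300):
    (x,y),rr=cv2.minEnclosingCircle(k); print((x,y),rr,cv2.contourArea(k),ray(c,(x,y),.1),ray(c,(x,y),.105))
E
```

```text
[ 0.57409382 -0.16265616  0.2604541 ] [-1.79959164e+02  5.97204268e-02  9.57076766e+01] [ 38.4  13.3 -29.8  87.7   6.7  80.8  13.9] 1.8
[[346.02950462  55.81680711]
 [343.56625068 -43.69955073]
 [342.23020322 139.44491601]
 [396.41876642  76.99784762]]
(618.5, 294.5) 23.032684326171875 417.0 [[ 0.87626153 -0.20375646]] [[ 0.87133937 -0.20189536]]
(20.5, 294.5) 23.032684326171875 423.5 [[ 0.28498288 -0.26237443]] [[ 0.28945173 -0.25958234]]
(487.5, 472.0) 22.610937118530273 458.5 [[ 0.7995179  -0.43988599]] [[ 0.79581462 -0.43427456]]
(608.5, 472.0) 31.29306983947754 725.0 [[ 0.94100037 -0.42584621]] [[ 0.93504999 -0.42045777]]
(485.33709716796875, 338.6944274902344) 54.194671630859375 2584.5 [[ 0.75608524 -0.26569905]] [[ 0.75307179 -0.26285415]]
(144.5, 354.5) 54.46568298339844 3467.0 [[ 0.40482458 -0.31941094]] [[ 0.40739004 -0.31571295]]
(216.0, 476.0) 215.0210418701172 17715.0 [[ 0.48209678 -0.47750222]] [[ 0.48343496 -0.47129335]]
```

View pics/w2.png

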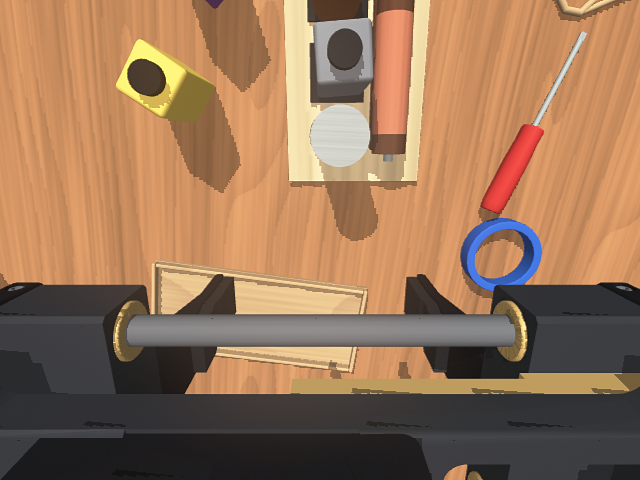

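The wrist view shows the tin top at (340,136) against (342,139) predicted, and the canister cap at (345,49) against (346,56). The top-camera positions therefore hold to a few mm, with y perhaps 2–4 mm higher. I'll fetch the tin.

```bash
python3 -c "
from h import *
print(pos()[:2]);print(shift([.5855,-.0825,.066],95.9))"
```

```text
(array([ 0.57413207, -0.16257478,  0.26048359]), array([-1.79970799e+02,  5.05287691e-02,  9.57012794e+01]))
(array([ 78.7,  19.4, 194.4]), array([-0.0005,  0.0009, -0.0035]))
```

drive_tool:
  moves:
    - {"x":40,"y":10,"z":40,"rx":0,"ry":0,"rz":0,"fingers":-1}
    - {"x":78.7,"y":19.4,"z":60,"rx":0,"ry":0,"rz":-0.0035,"fingers":-1}
    - {"x":78.7,"y":19.4,"z":80,"rx":0,"ry":0,"rz":-0.0035,"fingers":-1}
    - {"x":78.7,"y":19.4,"z":110,"rx":0,"ry":0,"rz":-0.0035,"fingers":-1}
    - {"x":78.7,"y":19.4,"z":140,"rx":0,"ry":0,"rz":-0.0035,"fingers":-1}
    - {"x":78.7,"y":19.4,"z":170,"rx":0,"ry":0,"rz":-0.0035,"fingers":-1}
    - {"x":78.7,"y":19.4,"z":190,"rx":0,"ry":0,"rz":-0.0035,"fingers":-1}
    - {"x":78.7,"y":19.4,"z":194.4,"rx":0,"ry":0,"rz":-0.0035,"fingers":-1}
    - {"x":78.7,"y":19.4,"z":194.4,"rx":0,"ry":0,"rz":-0.0035,"fingers":-1}
    - {"x":78.7,"y":19.4,"z":194.4,"rx":0,"ry":0,"rz":-0.0035,"fingers":-1}

```text
time_s: 3.1
tool_pos: [0.5871, -0.0803, 0.0674]
tool_rot: [179.9, 0.0, 96.1]
force: [-0.4, 0.2, -0.4]
grip_width: 0.087
grasp_force: 0.0
```

```bash
python3 - <<'E'
from h import *
p,r,o=pos(); print(p,r,o["force"].round(1))
for n in("scene",):
    c=vision.read_camera(n); a=c["image"][160:360,200:440,::-1]; cv2.imwrite("pics/s3.png",cv2.resize(a,None,fx=3,fy=3,interpolation=cv2.INTER_CUBIC))
E
```

```text
[ 0.58711687 -0.08031123  0.06743044] [1.79879662e+02 4.70712037e-02 9.60951634e+01] [-0.4  0.2 -0.4]
```

View pics/s3.png

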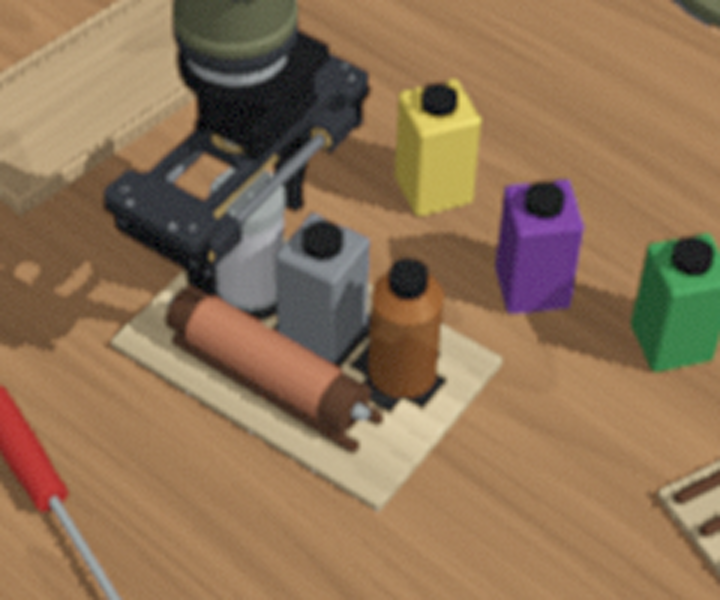

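The gripper straddles the tin cleanly at (240,260) in the crop, with the rear finger above the drum. I'll close on it.

drive_tool:
  moves:
    - {"x":0,"y":0,"z":0,"rx":0,"ry":0,"rz":0,"fingers":0}
    - {"x":0,"y":0,"z":0,"rx":0,"ry":0,"rz":0,"fingers":0.3}
    - {"x":0,"y":0,"z":0,"rx":0,"ry":0,"rz":0,"fingers":1}
    - {"x":0,"y":0,"z":0,"rx":0,"ry":0,"rz":0,"fingers":1}
    - {"x":0,"y":0,"z":0,"rx":0,"ry":0,"rz":0,"fingers":1}
    - {"x":0,"y":0,"z":0,"rx":0,"ry":0,"rz":0,"fingers":1}
    - {"x":0,"y":0,"z":0,"rx":0,"ry":0,"rz":0,"fingers":1}
  force: 30

```text
time_s: 4.03
tool_pos: [0.5859, -0.0802, 0.066]
tool_rot: [-180.0, 0.0, 96.1]
force: [-1.6, 0.0, 0.6]
grip_width: 0.0495
grasp_force: 30.0
```

```bash
python3 -c "
from h import *
print(pos())
for z in (.16,.0595): print(shift([.583,-.321,z],-2.3))"
```

```text
(array([ 0.58589914, -0.08017533,  0.06599488]), array([-1.79971328e+02,  2.93845314e-03,  9.61007409e+01]), {'time_s': 4.025, 'qpos': array([ 31.06417964,  22.021338  , -30.93841985, 101.22427095,
        12.83011594,  60.29935974,   1.66173266]), 'joint_velocities': array([-0.12485   ,  0.05794391,  0.02337193,  0.01579094, -0.05862016,
       -0.30969699, -0.08977782]), 'effort': array([-2.15979000e-01, -4.42573750e+01, -5.94820037e+00, -2.77463561e+01,
       -7.17920484e-02, -4.92433570e-01,  3.41983963e-03]), 'tool_pos': array([ 0.58589914, -0.08017533,  0.06599488]), 'tool_rot': array([-1.79971328e+02,  2.93845314e-03,  9.61007409e+01]), 'force': array([-1.64995587,  0.04829928,  0.59204019]), 'wrist_torque': array([-0.03385498,  0.26574579, -0.00285581]), 'grasp_force': 29.999692579731345, 'grip_width': 0.04951811533460363})
(array([-239.2,  -28.5,  -94. ]), array([-3.0000e-04,  5.0000e-04,  1.7174e+00]))
(array([-239.2,  -28.5,    6.5]), array([-3.0000e-04,  5.0000e-04,  1.7174e+00]))
```

drive_tool:
  moves:
    - {"x":0,"y":0,"z":-15,"rx":0,"ry":0,"rz":0,"fingers":1}
    - {"x":0,"y":0,"z":-45,"rx":0,"ry":0,"rz":0,"fingers":1}
    - {"x":0,"y":0,"z":-75,"rx":0,"ry":0,"rz":0,"fingers":1}
    - {"x":-10,"y":-1,"z":-94,"rx":0,"ry":0,"rz":0.1,"fingers":1}
    - {"x":-32,"y":-4,"z":-94,"rx":0,"ry":0,"rz":0.27,"fingers":1}
    - {"x":-57,"y":-7,"z":-94,"rx":0,"ry":0,"rz":0.44,"fingers":1}
    - {"x":-82,"y":-10,"z":-94,"rx":0,"ry":0,"rz":0.61,"fingers":1}
    - {"x":-107,"y":-13,"z":-94,"rx":0,"ry":0,"rz":0.78,"fingers":1}
    - {"x":-132,"y":-16,"z":-94,"rx":0,"ry":0,"rz":0.95,"fingers":1}
    - {"x":-157,"y":-19,"z":-94,"rx":0,"ry":0,"rz":1.12,"fingers":1}
    - {"x":-182,"y":-22,"z":-94,"rx":0,"ry":0,"rz":1.29,"fingers":1}
    - {"x":-207,"y":-25,"z":-94,"rx":0,"ry":0,"rz":1.46,"fingers":1}
    - {"x":-228,"y":-27,"z":-94,"rx":0,"ry":0,"rz":1.63,"fingers":1}
    - {"x":-239.2,"y":-28.5,"z":-94,"rx":0,"ry":0,"rz":1.717,"fingers":1}
    - {"x":-239.2,"y":-28.5,"z":-90,"rx":0,"ry":0,"rz":1.717,"fingers":1}
    - {"x":-239.2,"y":-28.5,"z":-70,"rx":0,"ry":0,"rz":1.717,"fingers":1}
    - {"x":-239.2,"y":-28.5,"z":-40,"rx":0,"ry":0,"rz":1.717,"fingers":1}
    - {"x":-239.2,"y":-28.5,"z":-15,"rx":0,"ry":0,"rz":1.717,"fingers":1}
    - {"x":-239.2,"y":-28.5,"z":-4,"rx":0,"ry":0,"rz":1.717,"fingers":1}
    - {"x":-239.2,"y":-28.5,"z":-4,"rx":0,"ry":0,"rz":1.717,"fingers":1}

```text
time_s: 6.52
tool_pos: [0.5827, -0.32, 0.0688]
tool_rot: [-179.9, 0.1, -2.2]
force: [-0.7, -0.1, -2.4]
grip_width: 0.0494
grasp_force: 30.0
```

```bash
python3 - <<'E'
from h import *
p,r,o=pos(); print(p,r,o["force"].round(1),o["grip_width"],o["qpos"].round(0))
print(shift([.583,-.321,.059],-2.3))
c=vision.read_camera("scene"); a=c["image"][130:280,150:350,::-1]; cv2.imwrite("pics/s4.png",cv2.resize(a,None,fx=3.5,fy=3.5,interpolation=cv2.INTER_CUBIC))
E
```

```text
[ 0.58268922 -0.31995055  0.06882653] [-1.79924229e+02  1.12425344e-01 -2.19842472e+00] [-0.7 -0.1 -2.4] 0.04941694099792301 [ 35.  27. -11.  91.   6.  63. -70.]
(array([0.4, 1. , 9.8]), array([-0.0013,  0.002 ,  0.0018]))
```

View pics/s4.png

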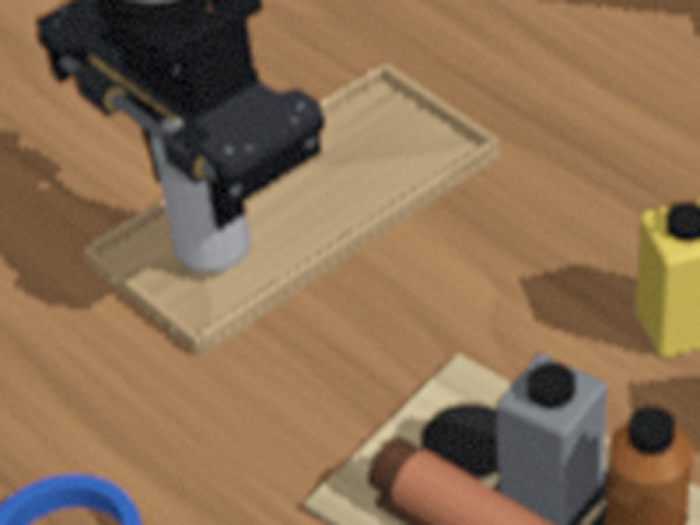

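The tin hangs inside the tray just above the floor at (210,250), and its round coaster at (465,440) is now bare. I'll lower and release it.

drive_tool:
  moves:
    - {"x":0,"y":0,"z":5,"rx":0,"ry":0,"rz":0,"fingers":1}
    - {"x":0,"y":0,"z":9,"rx":0,"ry":0,"rz":0,"fingers":1}
    - {"x":0,"y":0,"z":9.5,"rx":0,"ry":0,"rz":0,"fingers":1}
    - {"x":0,"y":0,"z":9.5,"rx":0,"ry":0,"rz":0,"fingers":1}
    - {"x":0,"y":0,"z":9.5,"rx":0,"ry":0,"rz":0,"fingers":-1}
    - {"x":0,"y":0,"z":9.5,"rx":0,"ry":0,"rz":0,"fingers":-1}
    - {"x":0,"y":0,"z":9.5,"rx":0,"ry":0,"rz":0,"fingers":-1}
    - {"x":0,"y":0,"z":9.5,"rx":0,"ry":0,"rz":0,"fingers":-1}
    - {"x":0,"y":0,"z":-20,"rx":0,"ry":0,"rz":0,"fingers":-1}
    - {"x":0,"y":0,"z":-60,"rx":0,"ry":0,"rz":0,"fingers":-1}
    - {"x":0,"y":0,"z":-100,"rx":0,"ry":0,"rz":0,"fingers":-1}
    - {"x":0,"y":0,"z":-130,"rx":0,"ry":0,"rz":0,"fingers":-1}
    - {"x":0,"y":0,"z":-130,"rx":0,"ry":0,"rz":0,"fingers":-1}

```text
time_s: 8.2
tool_pos: [0.5849, -0.3217, 0.2037]
tool_rot: [179.8, -0.3, -2.3]
force: [0.2, 0.5, 0.8]
grip_width: 0.0873
grasp_force: 0.0
```

```bash
python3 - <<'E'
from h import *
p,r,o=pos(); print(p,r,o["force"].round(1),o["grip_width"])
print(shift([.580,-.0155,.066],98))
c=vision.read_camera("top"); im=c["image"];hsv=cv2.cvtColor(im,cv2.COLOR_RGB2HSV).astype(int)
cv2.imwrite("pics/t5.png",im[:,:,::-1])
k=[k for k in blobs(hsv[...,2]<50,150)]
for q in k:
    (x,y),rr=cv2.minEnclosingCircle(q); print((round(x),round(y)),round(rr,1),cv2.contourArea(q),ray(c,(x,y),.012),cv2.fitEllipse(q)[0])
E
```

```text
[ 0.58491244 -0.32173566  0.20367797] [179.83790914  -0.32148428  -2.2738873 ] [0.2 0.5 0.8] 0.08726416122657829
(array([ -17.8, -306.2,  136.7]), array([ 7.0000e-03, -1.6000e-03, -1.7501e+00]))
(353, 310) 7.6 161.0 [[ 0.41713003 -0.05573013]] (353.0489807128906, 309.6924133300781)
(290, 210) 8.0 165.5 [[0.58742931 0.0546553 ]] (289.7257385253906, 210.11154174804688)
(279, 292) 8.0 180.0 [[0.44585124 0.07021921]] (279.2913513183594, 291.6846008300781)
(332, 204) 8.5 194.5 [[ 0.59816066 -0.01812665]] (331.58929443359375, 204.3646697998047)
(212, 308) 8.6 197.5 [[0.41820061 0.18361974]] (212.1314239501953, 307.70263671875)
(625, 101) 20.5 366.0 [[ 0.78868751 -0.53652205]] (627.23974609375, 104.9455337524414)
(368, 212) 16.2 768.0 [[ 0.58520402 -0.08128776]] (368.0325622558594, 211.90802001953125)
(560, 178) 67.6 5303.0 [[ 0.64824263 -0.41668736]] (558.75390625, 173.03927612304688)
```

drive_tool:
  moves:
    - {"x":0,"y":-30,"z":0,"rx":0,"ry":0,"rz":-0.15,"fingers":-1}
    - {"x":0,"y":-60,"z":0,"rx":0,"ry":0,"rz":-0.32,"fingers":-1}
    - {"x":-5,"y":-90,"z":0,"rx":0,"ry":0,"rz":-0.5,"fingers":-1}
    - {"x":-5,"y":-120,"z":0,"rx":0,"ry":0,"rz":-0.68,"fingers":-1}
    - {"x":-8,"y":-150,"z":0,"rx":0,"ry":0,"rz":-0.86,"fingers":-1}
    - {"x":-10,"y":-180,"z":0,"rx":0,"ry":0,"rz":-1.04,"fingers":-1}
    - {"x":-12,"y":-210,"z":0,"rx":0,"ry":0,"rz":-1.22,"fingers":-1}
    - {"x":-14,"y":-240,"z":0,"rx":0,"ry":0,"rz":-1.4,"fingers":-1}
    - {"x":-16,"y":-270,"z":0,"rx":0,"ry":0,"rz":-1.58,"fingers":-1}
    - {"x":-18,"y":-295,"z":0,"rx":0,"ry":0,"rz":-1.75,"fingers":-1}
    - {"x":-18,"y":-306,"z":10,"rx":0,"ry":0,"rz":-1.75,"fingers":-1}
    - {"x":-18,"y":-306,"z":40,"rx":0,"ry":0,"rz":-1.75,"fingers":-1}
    - {"x":-18,"y":-306,"z":75,"rx":0,"ry":0,"rz":-1.75,"fingers":-1}
    - {"x":-18,"y":-306,"z":110,"rx":0,"ry":0,"rz":-1.75,"fingers":-1}
    - {"x":-18,"y":-306,"z":130,"rx":0,"ry":0,"rz":-1.75,"fingers":-1}
    - {"x":-18,"y":-306,"z":136.5,"rx":0,"ry":0,"rz":-1.75,"fingers":-1}
    - {"x":-18,"y":-306,"z":136.5,"rx":0,"ry":0,"rz":-1.75,"fingers":-1}
    - {"x":-18,"y":-306,"z":136.5,"rx":0,"ry":0,"rz":-1.75,"fingers":-1}

```text
time_s: 10.5
tool_pos: [0.5784, -0.0146, 0.0649]
tool_rot: [179.9, 0.0, 98.0]
force: [-0.3, 0.3, 0.1]
grip_width: 0.0868
grasp_force: 0.0
```

drive_tool:
  moves:
    - {"x":0,"y":0,"z":0,"rx":0,"ry":0,"rz":0,"fingers":0}
    - {"x":0,"y":0,"z":0,"rx":0,"ry":0,"rz":0,"fingers":0.3}
    - {"x":0,"y":0,"z":0,"rx":0,"ry":0,"rz":0,"fingers":1}
    - {"x":0,"y":0,"z":0,"rx":0,"ry":0,"rz":0,"fingers":1}
    - {"x":0,"y":0,"z":0,"rx":0,"ry":0,"rz":0,"fingers":1}
    - {"x":0,"y":0,"z":0,"rx":0,"ry":0,"rz":0,"fingers":1}
    - {"x":0,"y":0,"z":0,"rx":0,"ry":0,"rz":0,"fingers":1}
  force: 30

```text
time_s: 11.38
tool_pos: [0.5777, -0.0146, 0.0637]
tool_rot: [180.0, 0.0, 98.0]
force: [1.6, 0.0, -0.8]
grip_width: 0.0482
grasp_force: 29.7
```

```bash
python3 - <<'E'
from h import *
p,r,o=pos(); print(p,r,o["force"].round(1),o["wrist_torque"].round(2),o["grip_width"])
for z in (.16,.059): print(shift([.508,-.318,z],-2.3))
E
```

```text
[ 0.57771007 -0.01455644  0.06374921] [1.7996252e+02 9.9329283e-03 9.7991393e+01] [ 1.6  0.  -0.8] [ 0.01 -0.4  -0.01] 0.04819105627936191
(array([-290.8, -111.2,  -96.3]), array([ 6.0000e-04, -4.0000e-04,  1.7504e+00]))
(array([-290.8, -111.2,    4.7]), array([ 6.0000e-04, -4.0000e-04,  1.7504e+00]))
```

drive_tool:
  moves:
    - {"x":0,"y":0,"z":-15,"rx":0,"ry":0,"rz":0,"fingers":1}
    - {"x":0,"y":0,"z":-45,"rx":0,"ry":0,"rz":0,"fingers":1}
    - {"x":0,"y":0,"z":-75,"rx":0,"ry":0,"rz":0,"fingers":1}
    - {"x":0,"y":0,"z":-105,"rx":0,"ry":0,"rz":0,"fingers":1}
    - {"x":-15,"y":-6,"z":-120,"rx":0,"ry":0,"rz":0.1,"fingers":1}
    - {"x":-45,"y":-17,"z":-120,"rx":0,"ry":0,"rz":0.27,"fingers":1}
    - {"x":-75,"y":-29,"z":-120,"rx":0,"ry":0,"rz":0.45,"fingers":1}
    - {"x":-105,"y":-40,"z":-120,"rx":0,"ry":0,"rz":0.63,"fingers":1}
    - {"x":-135,"y":-52,"z":-120,"rx":0,"ry":0,"rz":0.81,"fingers":1}
    - {"x":-165,"y":-63,"z":-120,"rx":0,"ry":0,"rz":0.99,"fingers":1}
    - {"x":-195,"y":-74,"z":-120,"rx":0,"ry":0,"rz":1.17,"fingers":1}
    - {"x":-225,"y":-86,"z":-120,"rx":0,"ry":0,"rz":1.35,"fingers":1}
    - {"x":-255,"y":-97,"z":-120,"rx":0,"ry":0,"rz":1.53,"fingers":1}
    - {"x":-280,"y":-107,"z":-120,"rx":0,"ry":0,"rz":1.7,"fingers":1}
    - {"x":-290.8,"y":-111.2,"z":-115,"rx":0,"ry":0,"rz":1.75,"fingers":1}
    - {"x":-290.8,"y":-111.2,"z":-95,"rx":0,"ry":0,"rz":1.75,"fingers":1}
    - {"x":-290.8,"y":-111.2,"z":-65,"rx":0,"ry":0,"rz":1.75,"fingers":1}
    - {"x":-290.8,"y":-111.2,"z":-35,"rx":0,"ry":0,"rz":1.75,"fingers":1}
    - {"x":-290.8,"y":-111.2,"z":-10,"rx":0,"ry":0,"rz":1.75,"fingers":1}
    - {"x":-290.8,"y":-111.2,"z":-4,"rx":0,"ry":0,"rz":1.75,"fingers":1}

```text
time_s: 13.88
tool_pos: [0.5066, -0.3159, 0.0656]
tool_rot: [-179.8, 0.2, -2.1]
force: [-0.7, -0.1, -3.0]
grip_width: 0.0481
grasp_force: 29.7
```

drive_tool:
  moves:
    - {"x":0,"y":0,"z":0,"rx":0,"ry":0,"rz":0,"fingers":1}
    - {"x":0,"y":0,"z":5,"rx":0,"ry":0,"rz":0,"fingers":1}
    - {"x":0,"y":0,"z":9,"rx":0,"ry":0,"rz":0,"fingers":1}
    - {"x":0,"y":0,"z":11,"rx":0,"ry":0,"rz":0,"fingers":1}
    - {"x":0,"y":0,"z":11,"rx":0,"ry":0,"rz":0,"fingers":1}

```text
time_s: 14.5
tool_pos: [0.5078, -0.318, 0.0568]
tool_rot: [180.0, -0.0, -2.3]
force: [0.1, 0.3, -1.5]
grip_width: 0.0479
grasp_force: 29.7
```

Down at z 0.0568. I'll release, rise and go to the bottle.

drive_tool:
  moves:
    - {"x":0,"y":0,"z":0,"rx":0,"ry":0,"rz":0,"fingers":-1}
    - {"x":0,"y":0,"z":0,"rx":0,"ry":0,"rz":0,"fingers":-1}
    - {"x":0,"y":0,"z":0,"rx":0,"ry":0,"rz":0,"fingers":-1}
    - {"x":0,"y":0,"z":0,"rx":0,"ry":0,"rz":0,"fingers":-1}
    - {"x":0,"y":0,"z":-30,"rx":0,"ry":0,"rz":0,"fingers":-1}
    - {"x":0,"y":0,"z":-70,"rx":0,"ry":0,"rz":0,"fingers":-1}
    - {"x":0,"y":0,"z":-110,"rx":0,"ry":0,"rz":0,"fingers":-1}
    - {"x":0,"y":0,"z":-140,"rx":0,"ry":0,"rz":0,"fingers":-1}
    - {"x":0,"y":0,"z":-140,"rx":0,"ry":0,"rz":0,"fingers":-1}

```text
time_s: 15.62
tool_pos: [0.5093, -0.3188, 0.1998]
tool_rot: [179.8, -0.3, -2.3]
force: [-0.1, -0.4, -1.1]
grip_width: 0.0872
grasp_force: 0.0
```

```bash
python3 - <<'E'
from h import *
print(pos()[:2]); print(shift([.571,.0475,.066],95.9))
c=vision.read_camera("top"); im=c["image"];hsv=cv2.cvtColor(im,cv2.COLOR_RGB2HSV).astype(int)
cv2.imwrite("pics/t6.png",im[:,:,::-1])
for q in blobs(hsv[...,2]<50,150):
    (x,y),rr=cv2.minEnclosingCircle(q); b=cv2.minAreaRect(ray(c,q[:,0],.012).astype(np.float32)*1000); print((round(x),round(y)),cv2.contourArea(q),b)
E
```

```text
(array([ 0.5093229 , -0.31881024,  0.19979848]), array([179.82515524,  -0.29333814,  -2.27419854]))
(array([  46.4, -368.9,  132.9]), array([ 6.7000e-03, -1.2000e-03, -1.7135e+00]))
(353, 310) 159.0 ((416.3126220703125, -55.73969650268555), (23.628597259521484, 23.77393913269043), 0.2726954221725464)
(290, 210) 163.5 ((586.7084350585938, 54.110633850097656), (26.445695877075195, 24.31393051147461), 0.8736708164215088)
(279, 292) 180.0 ((446.4434814453125, 69.67603302001953), (25.49654197692871, 25.65342140197754), 0.5380426049232483)
(212, 308) 197.5 ((418.2211608886719, 183.9502716064453), (25.494731903076172, 27.233915328979492), 1.818780541419983)
(618, 186) 524.0 ((636.237060546875, -514.3893432617188), (76.0093994140625, 59.34428405761719), 86.69425201416016)
(368, 212) 746.0 ((585.2952270507812, -82.03598022460938), (52.73389434814453, 53.80378341674805), 0.4921875298023224)
(332, 216) 906.0 ((578.8234252929688, -17.43927001953125), (54.349308013916016, 54.26461410522461), 5.898502349853516)
(562, 238) 4985.5 ((556.900634765625, -418.2978515625), (224.3488311767578, 125.48363494873047), 86.89228820800781)
```

drive_tool:
  moves:
    - {"x":4,"y":-32,"z":0,"rx":0,"ry":0,"rz":-0.14,"fingers":-1}
    - {"x":8,"y":-66,"z":0,"rx":0,"ry":0,"rz":-0.3,"fingers":-1}
    - {"x":13,"y":-100,"z":0,"rx":0,"ry":0,"rz":-0.46,"fingers":-1}
    - {"x":17,"y":-135,"z":0,"rx":0,"ry":0,"rz":-0.63,"fingers":-1}
    - {"x":21,"y":-170,"z":0,"rx":0,"ry":0,"rz":-0.8,"fingers":-1}
    - {"x":26,"y":-205,"z":0,"rx":0,"ry":0,"rz":-0.97,"fingers":-1}
    - {"x":30,"y":-240,"z":0,"rx":0,"ry":0,"rz":-1.14,"fingers":-1}
    - {"x":35,"y":-275,"z":0,"rx":0,"ry":0,"rz":-1.31,"fingers":-1}
    - {"x":39,"y":-310,"z":0,"rx":0,"ry":0,"rz":-1.48,"fingers":-1}
    - {"x":43,"y":-345,"z":0,"rx":0,"ry":0,"rz":-1.64,"fingers":-1}
    - {"x":46.4,"y":-368.5,"z":0,"rx":0,"ry":0,"rz":-1.7135,"fingers":-1}
    - {"x":46.4,"y":-368.5,"z":10,"rx":0,"ry":0,"rz":-1.7135,"fingers":-1}
    - {"x":46.4,"y":-368.5,"z":40,"rx":0,"ry":0,"rz":-1.7135,"fingers":-1}
    - {"x":46.4,"y":-368.5,"z":75,"rx":0,"ry":0,"rz":-1.7135,"fingers":-1}
    - {"x":46.4,"y":-368.5,"z":110,"rx":0,"ry":0,"rz":-1.7135,"fingers":-1}
    - {"x":46.4,"y":-368.5,"z":128,"rx":0,"ry":0,"rz":-1.7135,"fingers":-1}
    - {"x":46.4,"y":-368.5,"z":132,"rx":0,"ry":0,"rz":-1.7135,"fingers":-1}
    - {"x":46.4,"y":-368.5,"z":132,"rx":0,"ry":0,"rz":-1.7135,"fingers":-1}
    - {"x":46.4,"y":-368.5,"z":132,"rx":0,"ry":0,"rz":-1.7135,"fingers":-1}

```text
time_s: 18.05
tool_pos: [0.5698, 0.0484, 0.066]
tool_rot: [179.9, 0.0, 95.9]
force: [-0.0, -0.3, 0.4]
grip_width: 0.0869
grasp_force: 0.0
```

drive_tool:
  moves:
    - {"x":0,"y":0,"z":0,"rx":0,"ry":0,"rz":0,"fingers":0}
    - {"x":0,"y":0,"z":0,"rx":0,"ry":0,"rz":0,"fingers":0.3}
    - {"x":0,"y":0,"z":0,"rx":0,"ry":0,"rz":0,"fingers":1}
    - {"x":0,"y":0,"z":0,"rx":0,"ry":0,"rz":0,"fingers":1}
    - {"x":0,"y":0,"z":0,"rx":0,"ry":0,"rz":0,"fingers":1}
    - {"x":0,"y":0,"z":0,"rx":0,"ry":0,"rz":0,"fingers":1}
    - {"x":0,"y":0,"z":0,"rx":0,"ry":0,"rz":0,"fingers":1}
  force: 30

```text
time_s: 18.92
tool_pos: [0.5688, 0.0484, 0.0646]
tool_rot: [180.0, 0.0, 95.9]
force: [1.0, -0.1, -0.7]
grip_width: 0.0473
grasp_force: 30.0
```

```bash
python3 - <<'E'
from h import *
p,r,o=pos(); print(p,r,o["force"].round(1),o["wrist_torque"].round(2),o["grip_width"])
print(shift([.433,-.315,.16],-2.3))
E
```

```text
[0.56883859 0.04844152 0.06462902] [1.79985876e+02 4.13618896e-04 9.59021421e+01] [ 1.  -0.1 -0.7] [-0.02 -0.22 -0.01] 0.04727093437085585
(array([-347.5, -172.5,  -95.4]), array([ 2.000e-04, -2.000e-04,  1.714e+00]))
```

drive_tool:
  moves:
    - {"x":0,"y":0,"z":-15,"rx":0,"ry":0,"rz":0,"fingers":1}
    - {"x":0,"y":0,"z":-45,"rx":0,"ry":0,"rz":0,"fingers":1}
    - {"x":0,"y":0,"z":-75,"rx":0,"ry":0,"rz":0,"fingers":1}
    - {"x":0,"y":0,"z":-105,"rx":0,"ry":0,"rz":0,"fingers":1}
    - {"x":-17,"y":-8,"z":-125,"rx":0,"ry":0,"rz":0.1,"fingers":1}
    - {"x":-52,"y":-26,"z":-125,"rx":0,"ry":0,"rz":0.27,"fingers":1}
    - {"x":-87,"y":-43,"z":-125,"rx":0,"ry":0,"rz":0.44,"fingers":1}
    - {"x":-122,"y":-60,"z":-125,"rx":0,"ry":0,"rz":0.61,"fingers":1}
    - {"x":-157,"y":-78,"z":-125,"rx":0,"ry":0,"rz":0.78,"fingers":1}
    - {"x":-192,"y":-95,"z":-125,"rx":0,"ry":0,"rz":0.96,"fingers":1}
    - {"x":-227,"y":-113,"z":-125,"rx":0,"ry":0,"rz":1.14,"fingers":1}
    - {"x":-262,"y":-130,"z":-125,"rx":0,"ry":0,"rz":1.32,"fingers":1}
    - {"x":-297,"y":-147,"z":-125,"rx":0,"ry":0,"rz":1.5,"fingers":1}
    - {"x":-330,"y":-164,"z":-125,"rx":0,"ry":0,"rz":1.66,"fingers":1}
    - {"x":-347.5,"y":-172.5,"z":-120,"rx":0,"ry":0,"rz":1.714,"fingers":1}
    - {"x":-347.5,"y":-172.5,"z":-100,"rx":0,"ry":0,"rz":1.714,"fingers":1}
    - {"x":-347.5,"y":-172.5,"z":-70,"rx":0,"ry":0,"rz":1.714,"fingers":1}
    - {"x":-347.5,"y":-172.5,"z":-35,"rx":0,"ry":0,"rz":1.714,"fingers":1}
    - {"x":-347.5,"y":-172.5,"z":-10,"rx":0,"ry":0,"rz":1.714,"fingers":1}
    - {"x":-347.5,"y":-172.5,"z":-4,"rx":0,"ry":0,"rz":1.714,"fingers":1}

```text
time_s: 21.42
tool_pos: [0.4319, -0.3129, 0.0667]
tool_rot: [-179.8, 0.2, -2.2]
force: [0.2, 0.2, -3.2]
grip_width: 0.0476
grasp_force: 30.0
```

drive_tool:
  moves:
    - {"x":0,"y":0,"z":0,"rx":0,"ry":0,"rz":0,"fingers":1}
    - {"x":0,"y":0,"z":5,"rx":0,"ry":0,"rz":0,"fingers":1}
    - {"x":0,"y":0,"z":9,"rx":0,"ry":0,"rz":0,"fingers":1}
    - {"x":0,"y":0,"z":11,"rx":0,"ry":0,"rz":0,"fingers":1}
    - {"x":0,"y":0,"z":11,"rx":0,"ry":0,"rz":0,"fingers":1}

```text
time_s: 22.05
tool_pos: [0.4329, -0.3151, 0.0577]
tool_rot: [180.0, -0.0, -2.3]
force: [0.3, -0.1, -3.6]
grip_width: 0.0472
grasp_force: 30.0
```

drive_tool:
  moves:
    - {"x":0,"y":0,"z":0.8,"rx":0,"ry":0,"rz":0,"fingers":1}
    - {"x":0,"y":0,"z":0.8,"rx":0,"ry":0,"rz":0,"fingers":1}
    - {"x":0,"y":0,"z":0.8,"rx":0,"ry":0,"rz":0,"fingers":-1}
    - {"x":0,"y":0,"z":0.8,"rx":0,"ry":0,"rz":0,"fingers":-1}
    - {"x":0,"y":0,"z":0.8,"rx":0,"ry":0,"rz":0,"fingers":-1}
    - {"x":0,"y":0,"z":0.8,"rx":0,"ry":0,"rz":0,"fingers":-1}
    - {"x":0,"y":0,"z":-30,"rx":0,"ry":0,"rz":0,"fingers":-1}
    - {"x":0,"y":0,"z":-70,"rx":0,"ry":0,"rz":0,"fingers":-1}
    - {"x":0,"y":0,"z":-110,"rx":0,"ry":0,"rz":0,"fingers":-1}
    - {"x":0,"y":0,"z":-140,"rx":0,"ry":0,"rz":0,"fingers":-1}
    - {"x":0,"y":0,"z":-140,"rx":0,"ry":0,"rz":0,"fingers":-1}

```text
time_s: 23.42
tool_pos: [0.4344, -0.316, 0.2004]
tool_rot: [179.8, -0.3, -2.3]
force: [-0.3, -0.3, -0.7]
grip_width: 0.0867
grasp_force: 0.0
```

```bash
python3 - <<'E'
from h import *
c=vision.read_camera("top"); im=c["image"];hsv=cv2.cvtColor(im,cv2.COLOR_RGB2HSV).astype(int)
cv2.imwrite("pics/t7.png",im[:,:,::-1])
a=im[145:265,250:415,::-1]; b=im[165:350,440:600,::-1]
b=cv2.resize(b,(int(160*120/185*1),120)); cv2.imwrite("pics/t7c.png",cv2.resize(np.hstack([a,b]),None,fx=2.9,fy=2.9,interpolation=cv2.INTER_CUBIC))
for q in blobs(hsv[...,2]<50,150):
    b=cv2.minAreaRect(ray(c,q[:,0],.012).astype(np.float32)*1000); print(cv2.contourArea(q),b)
# drum sleeve: pinkish
m=(hsv[...,0]<12)&(hsv[...,1]>130)&(hsv[...,2]>150); m[:160]=0;m[:,:255]=0;m[200:]=0;m[:,410:]=0
for q in blobs(m,200):
    print("sleeve",cv2.boundingRect(q),cv2.minAreaRect(ray(c,q[:,0],.04).astype(np.float32)*1000))
m=(hsv[...,0]<16)&(hsv[...,1]>110); m[:155]=0;m[:,:268]=0;m[225:]=0;m[:,390:]=0
for q in blobs(m,200):
    print("drum",cv2.boundingRect(q),cv2.minAreaRect(ray(c,q[:,0],.035).astype(np.float32)*1000))
E
```

```text
160.0 ((416.3047790527344, -55.74359893798828), (23.596590042114258, 23.81342315673828), 0.5393105745315552)
180.0 ((446.4434814453125, 69.67603302001953), (25.49654197692871, 25.65342140197754), 0.5380426049232483)
197.5 ((418.2211608886719, 183.9502716064453), (25.494731903076172, 27.233915328979492), 1.818780541419983)
281.5 ((254.35028076171875, -468.5948486328125), (6.488607406616211, 240.5564422607422), 65.90413665771484)
679.5 ((501.3238220214844, -518.7249145507812), (80.32717895507812, 66.126220703125), 64.98416137695312)
685.5 ((571.838623046875, 45.948211669921875), (55.85359191894531, 55.45058059692383), 51.78769302368164)
744.0 ((585.2952270507812, -82.03598022460938), (52.73389434814453, 53.80378341674805), 0.4921875298023224)
876.0 ((578.495361328125, -17.817466735839844), (53.547340393066406, 53.35087966918945), 5.753090858459473)
5025.0 ((463.1195068359375, -390.04656982421875), (177.523193359375, 131.0039825439453), 87.77143859863281)
sleeve (301, 170, 66, 24) ((633.1236572265625, -20.43215560913086), (32.635841369628906, 111.47056579589844), 5.793776988983154)
drum (268, 155, 122, 13) ((669.2664184570312, -11.869728088378906), (21.102691650390625, 207.68116760253906), 0.47287964820861816)
drum (283, 169, 95, 30) ((631.5018310546875, -15.679481506347656), (39.57947540283203, 160.9805908203125), 5.9005632400512695)
```

View pics/t7c.png

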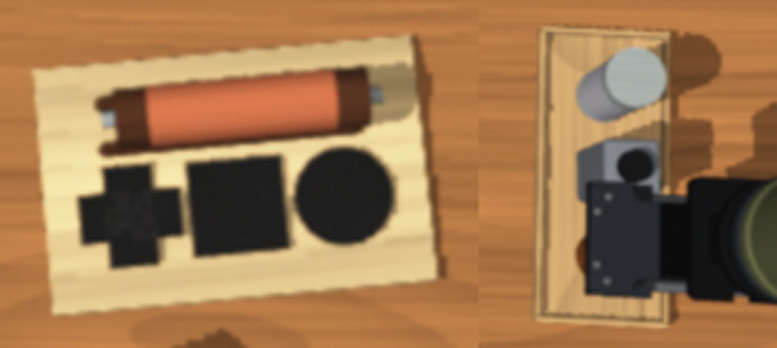

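All coasters are bare: cross (130,215), square (238,205) and round (345,195) in the left crop. The drum is still in its cradle. On the right the tin and canister stand upright in the tray, and the bottle is partly hidden by the gripper. I'll go to the drum.

```bash
python3 -c "
from h import *
print(pos()[:2]);print(shift([.634,-.0204,.029],95.9))"
```

```text
(array([ 0.43335224, -0.3153749 ,  0.19849284]), array([ 1.79916087e+02, -1.03897398e-01, -2.30614320e+00]))
(array([ 188.3, -303.1,  169.4]), array([ 2.600e-03, -1.000e-04, -1.714e+00]))
```

drive_tool:
  moves:
    - {"x":17,"y":-27,"z":0,"rx":0,"ry":0,"rz":-0.15,"fingers":-1}
    - {"x":34,"y":-54,"z":0,"rx":0,"ry":0,"rz":-0.31,"fingers":-1}
    - {"x":51,"y":-82,"z":0,"rx":0,"ry":0,"rz":-0.47,"fingers":-1}
    - {"x":68,"y":-110,"z":0,"rx":0,"ry":0,"rz":-0.63,"fingers":-1}
    - {"x":85,"y":-137,"z":0,"rx":0,"ry":0,"rz":-0.79,"fingers":-1}
    - {"x":102,"y":-165,"z":0,"rx":0,"ry":0,"rz":-0.95,"fingers":-1}
    - {"x":119,"y":-192,"z":0,"rx":0,"ry":0,"rz":-1.11,"fingers":-1}
    - {"x":137,"y":-220,"z":0,"rx":0,"ry":0,"rz":-1.27,"fingers":-1}
    - {"x":155,"y":-250,"z":0,"rx":0,"ry":0,"rz":-1.43,"fingers":-1}
    - {"x":172,"y":-278,"z":0,"rx":0,"ry":0,"rz":-1.59,"fingers":-1}
    - {"x":188.3,"y":-303,"z":0,"rx":0,"ry":0,"rz":-1.714,"fingers":-1}
    - {"x":188.3,"y":-303,"z":20,"rx":0,"ry":0,"rz":-1.714,"fingers":-1}
    - {"x":188.3,"y":-303,"z":50,"rx":0,"ry":0,"rz":-1.714,"fingers":-1}
    - {"x":188.3,"y":-303,"z":85,"rx":0,"ry":0,"rz":-1.714,"fingers":-1}
    - {"x":188.3,"y":-303,"z":120,"rx":0,"ry":0,"rz":-1.714,"fingers":-1}
    - {"x":188.3,"y":-303,"z":145,"rx":0,"ry":0,"rz":-1.714,"fingers":-1}
    - {"x":188.3,"y":-303,"z":160,"rx":0,"ry":0,"rz":-1.714,"fingers":-1}
    - {"x":188.3,"y":-303,"z":165,"rx":0,"ry":0,"rz":-1.714,"fingers":-1}
    - {"x":188.3,"y":-303,"z":165,"rx":0,"ry":0,"rz":-1.714,"fingers":-1}
    - {"x":188.3,"y":-303,"z":165,"rx":0,"ry":0,"rz":-1.714,"fingers":-1}

```text
time_s: 25.98
tool_pos: [0.634, -0.0198, 0.0337]
tool_rot: [179.9, 0.0, 95.9]
force: [-0.3, -0.6, -0.7]
grip_width: 0.0867
grasp_force: 0.0
```

```bash
python3 -c "
from h import *
print(pos()[:2]);print(shift([.634,-.0204,.029],95.9))"
```

```text
(array([ 0.63397808, -0.01981237,  0.03373566]), array([1.79893833e+02, 2.68959859e-02, 9.58939926e+01]))
(array([-0.6, -0. ,  4.7]), array([ 0.0019,  0.0005, -0.0001]))
```

drive_tool:
  moves:
    - {"x":0,"y":0,"z":4.5,"rx":0,"ry":0,"rz":0,"fingers":-0.3}
    - {"x":0,"y":0,"z":4.5,"rx":0,"ry":0,"rz":0,"fingers":0}
    - {"x":0,"y":0,"z":4.5,"rx":0,"ry":0,"rz":0,"fingers":0.4}
    - {"x":0,"y":0,"z":4.5,"rx":0,"ry":0,"rz":0,"fingers":1}
    - {"x":0,"y":0,"z":4.5,"rx":0,"ry":0,"rz":0,"fingers":1}
    - {"x":0,"y":0,"z":4.5,"rx":0,"ry":0,"rz":0,"fingers":1}
    - {"x":0,"y":0,"z":4.5,"rx":0,"ry":0,"rz":0,"fingers":1}
    - {"x":0,"y":0,"z":4.5,"rx":0,"ry":0,"rz":0,"fingers":1}
  force: 40

```text
time_s: 26.98
tool_pos: [0.6333, -0.0198, 0.0282]
tool_rot: [180.0, 0.0, 95.9]
force: [1.3, -0.3, -0.9]
grip_width: 0.0353
grasp_force: 40.0
```

```bash
python3 -c "
from h import *
print(pos()[:2]);print(shift([.4675,.3135,.15],160.8))"
```

```text
(array([ 0.63325743, -0.01981455,  0.02815422]), array([1.79990020e+02, 4.47783791e-03, 9.59018181e+01]))
(array([ 348.6, -130.6, -121.9]), array([ 1.0000e-04,  2.0000e-04, -1.1327e+00]))
```

drive_tool:
  moves:
    - {"x":0,"y":0,"z":-10,"rx":0,"ry":0,"rz":0,"fingers":1}
    - {"x":0,"y":0,"z":-35,"rx":0,"ry":0,"rz":0,"fingers":1}
    - {"x":0,"y":0,"z":-65,"rx":0,"ry":0,"rz":0,"fingers":1}
    - {"x":0,"y":0,"z":-95,"rx":0,"ry":0,"rz":0,"fingers":1}
    - {"x":15,"y":-5,"z":-118,"rx":0,"ry":0,"rz":-0.05,"fingers":1}
    - {"x":40,"y":-15,"z":-122,"rx":0,"ry":0,"rz":-0.13,"fingers":1}
    - {"x":70,"y":-26,"z":-122,"rx":0,"ry":0,"rz":-0.23,"fingers":1}
    - {"x":100,"y":-37,"z":-122,"rx":0,"ry":0,"rz":-0.33,"fingers":1}
    - {"x":130,"y":-49,"z":-122,"rx":0,"ry":0,"rz":-0.43,"fingers":1}
    - {"x":160,"y":-60,"z":-122,"rx":0,"ry":0,"rz":-0.53,"fingers":1}
    - {"x":190,"y":-71,"z":-122,"rx":0,"ry":0,"rz":-0.63,"fingers":1}
    - {"x":220,"y":-82,"z":-122,"rx":0,"ry":0,"rz":-0.73,"fingers":1}
    - {"x":250,"y":-94,"z":-122,"rx":0,"ry":0,"rz":-0.83,"fingers":1}
    - {"x":280,"y":-105,"z":-122,"rx":0,"ry":0,"rz":-0.93,"fingers":1}
    - {"x":310,"y":-116,"z":-122,"rx":0,"ry":0,"rz":-1.02,"fingers":1}
    - {"x":335,"y":-125,"z":-122,"rx":0,"ry":0,"rz":-1.1,"fingers":1}
    - {"x":348.6,"y":-130.6,"z":-122,"rx":0,"ry":0,"rz":-1.133,"fingers":1}
    - {"x":348.6,"y":-130.6,"z":-122,"rx":0,"ry":0,"rz":-1.133,"fingers":1}
    - {"x":348.6,"y":-130.6,"z":-122,"rx":0,"ry":0,"rz":-1.133,"fingers":1}

```text
time_s: 29.35
tool_pos: [0.4683, 0.3122, 0.1499]
tool_rot: [-179.9, 0.0, 160.7]
force: [0.3, -1.0, -2.5]
grip_width: 0.035
grasp_force: 40.0
```

```bash
python3 - <<'E'
from h import *
im=cv2.imread("pics/t6.png"); hsv=cv2.cvtColor(im,cv2.COLOR_BGR2HSV).astype(int)
c=vision.read_camera("top"); now=c["image"]
m=(hsv[...,2]<115)&(hsv[...,1]>60)
m[:215]=0;m[340:]=0;m[:,190:]=0;m[:,:85]=0
mid=[]
for q in blobs(m,60):
    P=ray(c,q[:,0],.014).astype(np.float32)*1000; b=cv2.minAreaRect(P);v=cv2.fitLine(P,cv2.DIST_L2,0,.01,.01).ravel();print(cv2.contourArea(q),np.round(b[0],1),np.round(b[1],1),b[2],np.degrees(np.arctan2(v[1],v[0])))
a=now[190:360,60:230,::-1]
s=vision.read_camera("scene")["image"][200:400,350:580,::-1]
a=cv2.resize(a,(510,510),interpolation=cv2.INTER_CUBIC)
cv2.imwrite("pics/t8.png",a)
print(pos()[:2])
E
```

```text
397.0 [453.6 273.8] [  9.2 162.1] 70.46318054199219 -19.252497
420.5 [462.4 300. ] [  9.3 163.3] 70.64733123779297 -19.261196
447.0 [471.9 326.1] [  9.7 162.5] 70.83409881591797 -19.07387
474.5 [480.7 353. ] [ 10.5 163.1] 70.79154205322266 -19.125343
(array([0.46835166, 0.31208044, 0.14990018]), array([-1.79951948e+02,  2.19169000e-02,  1.60668721e+02]))
```

View pics/t8.png

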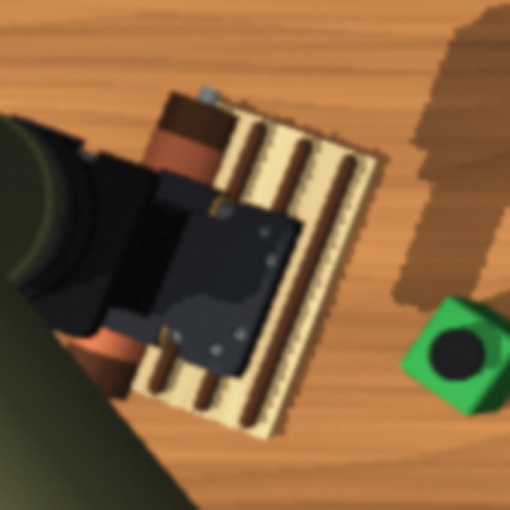

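The drum hangs over the bed, parallel to its ribs: top end at (205,110), bottom end at (105,370). Parallax shifts it left because of its height. The ribs give a bed centre of (0.467, 0.313) and an axis of -19.2°, matching the plate measurement.

```bash
python3 -c "
from h import *
print(pos()[:2]);print(shift([.467,.313,.0282],160.8))"
```

```text
(array([0.46835166, 0.31208044, 0.14990018]), array([-1.79951948e+02,  2.19169000e-02,  1.60668721e+02]))
(array([  1.6,   0.5, 121.7]), array([-0.0008,  0.0004, -0.0023]))
```

drive_tool:
  moves:
    - {"x":1,"y":0,"z":15,"rx":0,"ry":0,"rz":0,"fingers":1}
    - {"x":1,"y":0,"z":35,"rx":0,"ry":0,"rz":0,"fingers":1}
    - {"x":1,"y":0,"z":55,"rx":0,"ry":0,"rz":0,"fingers":1}
    - {"x":1,"y":0,"z":75,"rx":0,"ry":0,"rz":0,"fingers":1}
    - {"x":1,"y":0,"z":92,"rx":0,"ry":0,"rz":0,"fingers":1}
    - {"x":1,"y":0,"z":104,"rx":0,"ry":0,"rz":0,"fingers":1}
    - {"x":1,"y":0,"z":110,"rx":0,"ry":0,"rz":0,"fingers":1}
    - {"x":1,"y":0,"z":113,"rx":0,"ry":0,"rz":0,"fingers":1}
    - {"x":1,"y":0,"z":113,"rx":0,"ry":0,"rz":0,"fingers":1}
    - {"x":1,"y":0,"z":113,"rx":0,"ry":0,"rz":0,"fingers":1}

```text
time_s: 30.7
tool_pos: [0.4668, 0.3141, 0.0377]
tool_rot: [180.0, 0.0, 160.8]
force: [0.6, -0.9, -2.3]
grip_width: 0.0352
grasp_force: 40.0
```

```bash
python3 -c "
from h import *
p,r,o=pos();print(p,r,o['force'],o['wrist_torque']);print(shift([.467,.313,.0282],160.8))"
```

```text
[0.46684545 0.31407512 0.03766449] [1.79965917e+02 4.60671861e-02 1.60814613e+02] [ 0.61439918 -0.94688829 -2.31404729] [ 0.05703941 -0.10488159 -0.01711618]
(array([-0.5, -1. ,  9.5]), array([0.0006, 0.0008, 0.0003]))
```

drive_tool:
  moves:
    - {"x":0,"y":-1,"z":3,"rx":0,"ry":0,"rz":0,"fingers":1}
    - {"x":0,"y":-1,"z":5,"rx":0,"ry":0,"rz":0,"fingers":1}
    - {"x":0,"y":-1,"z":6.5,"rx":0,"ry":0,"rz":0,"fingers":1}
    - {"x":0,"y":-1,"z":8,"rx":0,"ry":0,"rz":0,"fingers":1}
    - {"x":0,"y":-1,"z":9,"rx":0,"ry":0,"rz":0,"fingers":1}
    - {"x":0,"y":-1,"z":9,"rx":0,"ry":0,"rz":0,"fingers":1}

```text
time_s: 31.45
tool_pos: [0.4668, 0.314, 0.029]
tool_rot: [179.9, 0.1, 160.8]
force: [-0.2, 2.0, 4.5]
grip_width: 0.0348
grasp_force: 40.0
```

drive_tool:
  moves:
    - {"x":0,"y":0,"z":0,"rx":0,"ry":0,"rz":0,"fingers":1}
    - {"x":0,"y":0,"z":0,"rx":0,"ry":0,"rz":0,"fingers":0.15}
    - {"x":0,"y":0,"z":0,"rx":0,"ry":0,"rz":0,"fingers":0.1}
    - {"x":0,"y":0,"z":0,"rx":0,"ry":0,"rz":0,"fingers":0}
    - {"x":0,"y":0,"z":0,"rx":0,"ry":0,"rz":0,"fingers":-0.5}
    - {"x":0,"y":0,"z":0,"rx":0,"ry":0,"rz":0,"fingers":-1}
    - {"x":0,"y":0,"z":0,"rx":0,"ry":0,"rz":0,"fingers":-1}
    - {"x":0,"y":0,"z":-10,"rx":0,"ry":0,"rz":0,"fingers":-1}
    - {"x":0,"y":0,"z":-35,"rx":0,"ry":0,"rz":0,"fingers":-1}
    - {"x":0,"y":0,"z":-75,"rx":0,"ry":0,"rz":0,"fingers":-1}
    - {"x":0,"y":0,"z":-120,"rx":0,"ry":0,"rz":0,"fingers":-1}
    - {"x":0,"y":0,"z":-170,"rx":0,"ry":0,"rz":0,"fingers":-1}
    - {"x":150,"y":-100,"z":-170,"rx":0,"ry":0,"rz":0,"fingers":-1}
    - {"x":150,"y":-100,"z":-170,"rx":0,"ry":0,"rz":0,"fingers":-1}
    - {"x":150,"y":-100,"z":-170,"rx":0,"ry":0,"rz":0,"fingers":-1}
    - {"x":150,"y":-100,"z":-170,"rx":0,"ry":0,"rz":0,"fingers":-1}

```text
time_s: 33.45
tool_pos: [0.2888, 0.2664, 0.1957]
tool_rot: [-179.8, -0.3, 160.8]
force: [0.5, -0.2, 1.1]
grip_width: 0.087
grasp_force: 0.0
```

```bash
python3 - <<'E'
from h import *
p,r,o=pos();print(p,r,o['qpos'].round(0))
c=vision.read_camera("top"); im=c["image"]; cv2.imwrite("pics/t9.png",im[:,:,::-1])
a=cv2.resize(im[200:350,70:270,::-1],(400,300)); b=cv2.resize(im[165:350,440:600,::-1],(260,300))
cv2.imwrite("pics/t9c.png",np.hstack([a,b]))
hsv=cv2.cvtColor(im,cv2.COLOR_RGB2HSV).astype(int)
m=(hsv[...,0]<12)&(hsv[...,1]>120)&(hsv[...,2]>130); m[:215]=0;m[345:]=0;m[:,:80]=0;m[:,190:]=0
for q in blobs(m,150): print(cv2.boundingRect(q),cv2.minAreaRect(ray(c,q[:,0],.042).astype(np.float32)*1000))
# container tops in tray
for z,lo in ((.1,0),):
  for q in blobs((hsv[...,2]<45),80,400):
    (x,y),rr=cv2.minEnclosingCircle(q)
    if x>460: print("cap",(x,y),rr,ray(c,(x,y),.105),ray(c,(x,y),.11))
m=(hsv[...,1]<30)&(hsv[...,2]>140);m[:,:460]=0
for q in blobs(m,300):e=cv2.fitEllipse(q);print("tin",e,ray(c,e[0],.1))
E
```

```text
[0.28883118 0.26642732 0.19568502] [-179.75626755   -0.33870952  160.82881256] [ 16. -17. -52. 117. -14.  74.  40.]
(111, 243, 40, 68) ((467.3309326171875, 315.0627136230469), (27.976350784301758, 113.29794311523438), 70.87926483154297)
cap (524.0409545898438, 298.86065673828125) 8.555910110473633 [[ 0.43491187 -0.31599563]] [[ 0.43475482 -0.31436978]]
cap (523.6481323242188, 252.98147583007812) 8.88070011138916 [[ 0.50622066 -0.31775611]] [[ 0.50568345 -0.31612088]]
tin ((523.5154418945312, 205.8401641845703), (30.054027557373047, 31.840211868286133), 101.16323852539062) [[ 0.58191011 -0.32167555]]
```

View pics/t9c.png

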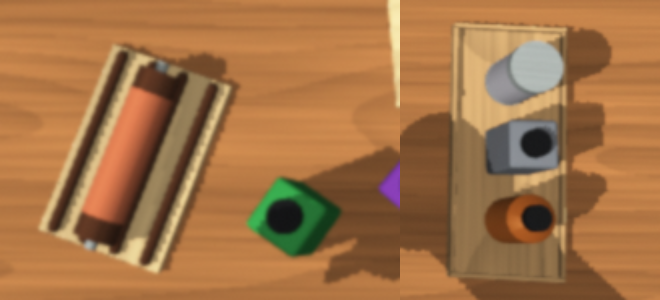

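The left crop shows the drum lying in the middle groove, from (160,68) to (92,245), parallel to the ribs. The right crop shows tin, canister and bottle upright in the tray. I'll go back to the bottle by a waypoint.

```bash
python3 -c "
from h import *
print(shift([.50,.02,.2],80))"
```

```text
(array([-278.7, -165.1,   -2.4]), array([-1.500e-03,  6.000e-04,  1.411e+00]))
```

drive_tool:
  moves:
    - {"x":-30,"y":0,"z":0,"rx":0,"ry":0,"rz":0,"fingers":-1}
    - {"x":-70,"y":0,"z":0,"rx":0,"ry":0,"rz":0,"fingers":-1}
    - {"x":-110,"y":0,"z":0,"rx":0,"ry":0,"rz":0.05,"fingers":-1}
    - {"x":-145,"y":-10,"z":0,"rx":0,"ry":0,"rz":0.15,"fingers":-1}
    - {"x":-180,"y":-35,"z":0,"rx":0,"ry":0,"rz":0.32,"fingers":-1}
    - {"x":-210,"y":-65,"z":0,"rx":0,"ry":0,"rz":0.49,"fingers":-1}
    - {"x":-235,"y":-95,"z":0,"rx":0,"ry":0,"rz":0.66,"fingers":-1}
    - {"x":-255,"y":-125,"z":0,"rx":0,"ry":0,"rz":0.83,"fingers":-1}
    - {"x":-270,"y":-150,"z":0,"rx":0,"ry":0,"rz":1.0,"fingers":-1}
    - {"x":-279,"y":-165,"z":0,"rx":0,"ry":0,"rz":1.17,"fingers":-1}
    - {"x":-279,"y":-165,"z":0,"rx":0,"ry":0,"rz":1.34,"fingers":-1}
    - {"x":-279,"y":-165,"z":0,"rx":0,"ry":0,"rz":1.411,"fingers":-1}
    - {"x":-279,"y":-165,"z":0,"rx":0,"ry":0,"rz":1.411,"fingers":-1}

```text
time_s: 35.12
tool_pos: [0.5023, 0.0201, 0.1998]
tool_rot: [179.8, 0.0, 80.0]
force: [0.4, 0.9, -0.2]
grip_width: 0.0872
grasp_force: 0.0
```

```bash
python3 -c "
from h import *
p,r,o=pos();print(p,r,o['qpos'].round(0));print(shift([.433,-.3151,.059],-2.3))"
```

```text
[0.50230355 0.0201127  0.19983538] [1.79775177e+02 1.92067701e-02 8.00169894e+01] [ 33.   3. -39. 105.   2.  72. -17.]
(array([-342.1,  -10.7,  140.9]), array([ 0.0035, -0.0025,  1.4367]))
```

drive_tool:
  moves:
    - {"x":-32,"y":-1,"z":0,"rx":0,"ry":0,"rz":0.13,"fingers":-1}
    - {"x":-68,"y":-2,"z":0,"rx":0,"ry":0,"rz":0.28,"fingers":-1}
    - {"x":-104,"y":-3,"z":0,"rx":0,"ry":0,"rz":0.43,"fingers":-1}
    - {"x":-140,"y":-4,"z":0,"rx":0,"ry":0,"rz":0.58,"fingers":-1}
    - {"x":-176,"y":-5,"z":0,"rx":0,"ry":0,"rz":0.73,"fingers":-1}
    - {"x":-212,"y":-6,"z":0,"rx":0,"ry":0,"rz":0.88,"fingers":-1}
    - {"x":-248,"y":-8,"z":0,"rx":0,"ry":0,"rz":1.03,"fingers":-1}
    - {"x":-284,"y":-9,"z":0,"rx":0,"ry":0,"rz":1.18,"fingers":-1}
    - {"x":-318,"y":-10,"z":0,"rx":0,"ry":0,"rz":1.33,"fingers":-1}
    - {"x":-342,"y":-10.7,"z":0,"rx":0,"ry":0,"rz":1.4367,"fingers":-1}
    - {"x":-342,"y":-10.7,"z":5,"rx":0,"ry":0,"rz":1.4367,"fingers":-1}
    - {"x":-342,"y":-10.7,"z":25,"rx":0,"ry":0,"rz":1.4367,"fingers":-1}
    - {"x":-342,"y":-10.7,"z":60,"rx":0,"ry":0,"rz":1.4367,"fingers":-1}
    - {"x":-342,"y":-10.7,"z":95,"rx":0,"ry":0,"rz":1.4367,"fingers":-1}
    - {"x":-342,"y":-10.7,"z":125,"rx":0,"ry":0,"rz":1.4367,"fingers":-1}
    - {"x":-342,"y":-10.7,"z":138,"rx":0,"ry":0,"rz":1.4367,"fingers":-1}
    - {"x":-342,"y":-10.7,"z":140.5,"rx":0,"ry":0,"rz":1.4367,"fingers":-1}
    - {"x":-342,"y":-10.7,"z":140.5,"rx":0,"ry":0,"rz":1.4367,"fingers":-1}
    - {"x":-342,"y":-10.7,"z":140.5,"rx":0,"ry":0,"rz":1.4367,"fingers":-1}

```text
time_s: 37.5
tool_pos: [0.4317, -0.3152, 0.0589]
tool_rot: [179.9, -0.1, -2.3]
force: [0.1, -0.1, -0.2]
grip_width: 0.0867
grasp_force: 0.0
```

drive_tool:
  moves:
    - {"x":0,"y":0,"z":0,"rx":0,"ry":0,"rz":0,"fingers":0}
    - {"x":0,"y":0,"z":0,"rx":0,"ry":0,"rz":0,"fingers":0.3}
    - {"x":0,"y":0,"z":0,"rx":0,"ry":0,"rz":0,"fingers":1}
    - {"x":0,"y":0,"z":0,"rx":0,"ry":0,"rz":0,"fingers":1}
    - {"x":0,"y":0,"z":0,"rx":0,"ry":0,"rz":0,"fingers":1}
    - {"x":0,"y":0,"z":0,"rx":0,"ry":0,"rz":0,"fingers":1}
    - {"x":0,"y":0,"z":0,"rx":0,"ry":0,"rz":0,"fingers":1}
  force: 30

```text
time_s: 38.38
tool_pos: [0.4308, -0.3149, 0.0577]
tool_rot: [180.0, -0.0, -2.4]
force: [0.1, -0.0, -0.9]
grip_width: 0.0475
grasp_force: 30.0
```

```bash
python3 -c "
from h import *
p,r,o=pos();print(p,r,o['qpos'].round(0));print(shift([.5715,.0455,p[2]+.007],95.9))"
```

```text
[ 0.43080888 -0.31486113  0.05765081] [ 1.79984017e+02 -2.43924806e-03 -2.35025136e+00] [ 50.  14. -19. 110.   6.  56. -63.]
(array([ 125.8, -365.8,   -7.1]), array([ 2.0000e-04,  2.0000e-04, -1.7148e+00]))
```

drive_tool:
  moves:
    - {"x":0,"y":0,"z":-15,"rx":0,"ry":0,"rz":0,"fingers":1}
    - {"x":0,"y":0,"z":-50,"rx":0,"ry":0,"rz":0,"fingers":1}
    - {"x":0,"y":0,"z":-90,"rx":0,"ry":0,"rz":0,"fingers":1}
    - {"x":3,"y":-10,"z":-125,"rx":0,"ry":0,"rz":-0.05,"fingers":1}
    - {"x":14,"y":-40,"z":-130,"rx":0,"ry":0,"rz":-0.2,"fingers":1}
    - {"x":26,"y":-75,"z":-130,"rx":0,"ry":0,"rz":-0.37,"fingers":1}
    - {"x":38,"y":-110,"z":-130,"rx":0,"ry":0,"rz":-0.54,"fingers":1}
    - {"x":50,"y":-145,"z":-130,"rx":0,"ry":0,"rz":-0.71,"fingers":1}
    - {"x":62,"y":-180,"z":-130,"rx":0,"ry":0,"rz":-0.88,"fingers":1}
    - {"x":74,"y":-215,"z":-130,"rx":0,"ry":0,"rz":-1.05,"fingers":1}
    - {"x":86,"y":-250,"z":-130,"rx":0,"ry":0,"rz":-1.22,"fingers":1}
    - {"x":98,"y":-285,"z":-130,"rx":0,"ry":0,"rz":-1.39,"fingers":1}
    - {"x":110,"y":-320,"z":-130,"rx":0,"ry":0,"rz":-1.56,"fingers":1}
    - {"x":121,"y":-350,"z":-130,"rx":0,"ry":0,"rz":-1.69,"fingers":1}
    - {"x":125.8,"y":-364,"z":-125,"rx":0,"ry":0,"rz":-1.715,"fingers":1}
    - {"x":125.8,"y":-364,"z":-105,"rx":0,"ry":0,"rz":-1.715,"fingers":1}
    - {"x":125.8,"y":-364,"z":-75,"rx":0,"ry":0,"rz":-1.715,"fingers":1}
    - {"x":125.8,"y":-364,"z":-45,"rx":0,"ry":0,"rz":-1.715,"fingers":1}
    - {"x":125.8,"y":-364,"z":-22,"rx":0,"ry":0,"rz":-1.715,"fingers":1}
    - {"x":125.8,"y":-364,"z":-15,"rx":0,"ry":0,"rz":-1.715,"fingers":1}

```text
time_s: 40.88
tool_pos: [0.569, 0.0413, 0.0696]
tool_rot: [-179.7, 0.1, 95.7]
force: [0.4, -0.2, -3.3]
grip_width: 0.0473
grasp_force: 30.0
```

drive_tool:
  moves:
    - {"x":0,"y":0,"z":0,"rx":0,"ry":0,"rz":0,"fingers":1}
    - {"x":0,"y":0,"z":0,"rx":0,"ry":0,"rz":0,"fingers":1}
    - {"x":0,"y":0,"z":0,"rx":0,"ry":0,"rz":0,"fingers":1}

```text
time_s: 41.25
tool_pos: [0.5721, 0.0438, 0.0736]
tool_rot: [179.9, 0.0, 95.9]
force: [0.1, -0.1, -3.5]
grip_width: 0.0476
grasp_force: 30.0
```

drive_tool:
  moves:
    - {"x":0,"y":0,"z":4,"rx":0,"ry":0,"rz":0,"fingers":1}
    - {"x":0,"y":0,"z":7,"rx":0,"ry":0,"rz":0,"fingers":1}
    - {"x":0,"y":0,"z":9.2,"rx":0,"ry":0,"rz":0,"fingers":1}
    - {"x":0,"y":0,"z":9.2,"rx":0,"ry":0,"rz":0,"fingers":1}
    - {"x":0,"y":0,"z":9.2,"rx":0,"ry":0,"rz":0,"fingers":-1}
    - {"x":0,"y":0,"z":9.2,"rx":0,"ry":0,"rz":0,"fingers":-1}
    - {"x":0,"y":0,"z":9.2,"rx":0,"ry":0,"rz":0,"fingers":-1}
    - {"x":0,"y":0,"z":9.2,"rx":0,"ry":0,"rz":0,"fingers":-1}
    - {"x":0,"y":0,"z":-20,"rx":0,"ry":0,"rz":0,"fingers":-1}
    - {"x":0,"y":0,"z":-60,"rx":0,"ry":0,"rz":0,"fingers":-1}
    - {"x":0,"y":0,"z":-100,"rx":0,"ry":0,"rz":0,"fingers":-1}
    - {"x":0,"y":0,"z":-130,"rx":0,"ry":0,"rz":0,"fingers":-1}
    - {"x":0,"y":0,"z":-130,"rx":0,"ry":0,"rz":0,"fingers":-1}

```text
time_s: 42.88
tool_pos: [0.5731, 0.0442, 0.2053]
tool_rot: [179.7, 0.0, 95.9]
force: [0.2, 0.6, -1.3]
grip_width: 0.0871
grasp_force: 0.0
```

```bash
python3 -c "
from h import *
p,r,o=pos();print(p,r);print(shift([.5078,-.318,.058],-2.3))"
```

```text
[0.57306246 0.04424743 0.20529249] [1.79705612e+02 4.96220801e-02 9.59173964e+01]
(array([-353.5, -103. ,  147.1]), array([ 0.0046, -0.0038,  1.7142]))
```

drive_tool:
  moves:
    - {"x":-32,"y":-9,"z":0,"rx":0,"ry":0,"rz":0.14,"fingers":-1}
    - {"x":-65,"y":-19,"z":0,"rx":0,"ry":0,"rz":0.3,"fingers":-1}
    - {"x":-98,"y":-29,"z":0,"rx":0,"ry":0,"rz":0.47,"fingers":-1}
    - {"x":-131,"y":-38,"z":0,"rx":0,"ry":0,"rz":0.64,"fingers":-1}
    - {"x":-164,"y":-48,"z":0,"rx":0,"ry":0,"rz":0.81,"fingers":-1}
    - {"x":-197,"y":-57,"z":0,"rx":0,"ry":0,"rz":0.98,"fingers":-1}
    - {"x":-230,"y":-67,"z":0,"rx":0,"ry":0,"rz":1.15,"fingers":-1}
    - {"x":-263,"y":-77,"z":0,"rx":0,"ry":0,"rz":1.32,"fingers":-1}
    - {"x":-296,"y":-86,"z":0,"rx":0,"ry":0,"rz":1.49,"fingers":-1}
    - {"x":-330,"y":-96,"z":0,"rx":0,"ry":0,"rz":1.65,"fingers":-1}
    - {"x":-353.5,"y":-102,"z":0,"rx":0,"ry":0,"rz":1.714,"fingers":-1}
    - {"x":-353.5,"y":-102,"z":10,"rx":0,"ry":0,"rz":1.714,"fingers":-1}
    - {"x":-353.5,"y":-102,"z":40,"rx":0,"ry":0,"rz":1.714,"fingers":-1}
    - {"x":-353.5,"y":-102,"z":75,"rx":0,"ry":0,"rz":1.714,"fingers":-1}
    - {"x":-353.5,"y":-102,"z":110,"rx":0,"ry":0,"rz":1.714,"fingers":-1}
    - {"x":-353.5,"y":-102,"z":135,"rx":0,"ry":0,"rz":1.714,"fingers":-1}
    - {"x":-353.5,"y":-102,"z":145.5,"rx":0,"ry":0,"rz":1.714,"fingers":-1}
    - {"x":-353.5,"y":-102,"z":145.5,"rx":0,"ry":0,"rz":1.714,"fingers":-1}
    - {"x":-353.5,"y":-102,"z":145.5,"rx":0,"ry":0,"rz":1.714,"fingers":-1}

```text
time_s: 45.25
tool_pos: [0.5074, -0.3182, 0.0583]
tool_rot: [180.0, -0.1, -2.2]
force: [1.0, -1.0, 0.5]
grip_width: 0.0874
grasp_force: 0.0
```

drive_tool:
  moves:
    - {"x":0,"y":0,"z":0,"rx":0,"ry":0,"rz":0,"fingers":0}
    - {"x":0,"y":0,"z":0,"rx":0,"ry":0,"rz":0,"fingers":0.3}
    - {"x":0,"y":0,"z":0,"rx":0,"ry":0,"rz":0,"fingers":1}
    - {"x":0,"y":0,"z":0,"rx":0,"ry":0,"rz":0,"fingers":1}
    - {"x":0,"y":0,"z":0,"rx":0,"ry":0,"rz":0,"fingers":1}
    - {"x":0,"y":0,"z":0,"rx":0,"ry":0,"rz":0,"fingers":1}
    - {"x":0,"y":0,"z":0,"rx":0,"ry":0,"rz":0,"fingers":1}
  force: 30

```text
time_s: 46.12
tool_pos: [0.5064, -0.3183, 0.0572]
tool_rot: [180.0, 0.0, -2.3]
force: [-0.5, -0.2, -0.1]
grip_width: 0.0482
grasp_force: 29.8
```

```bash
python3 -c "
from h import *
p,r,o=pos();print(p,r,o['grip_width']);print(shift([.579,-.0165,p[2]+.007],95.9))"
```

```text
[ 0.50640365 -0.31829301  0.05719085] [ 1.79993102e+02  1.35654556e-03 -2.28689101e+00] 0.048209902121635326
(array([  60.5, -304.4,   -7. ]), array([ 1.0000e-04,  1.0000e-04, -1.7137e+00]))
```

drive_tool:
  moves:
    - {"x":0,"y":0,"z":-15,"rx":0,"ry":0,"rz":0,"fingers":1}
    - {"x":0,"y":0,"z":-50,"rx":0,"ry":0,"rz":0,"fingers":1}
    - {"x":0,"y":0,"z":-90,"rx":0,"ry":0,"rz":0,"fingers":1}
    - {"x":1,"y":-6,"z":-125,"rx":0,"ry":0,"rz":-0.05,"fingers":1}
    - {"x":7,"y":-34,"z":-130,"rx":0,"ry":0,"rz":-0.2,"fingers":1}
    - {"x":13,"y":-64,"z":-130,"rx":0,"ry":0,"rz":-0.37,"fingers":1}
    - {"x":19,"y":-94,"z":-130,"rx":0,"ry":0,"rz":-0.54,"fingers":1}
    - {"x":25,"y":-124,"z":-130,"rx":0,"ry":0,"rz":-0.71,"fingers":1}
    - {"x":31,"y":-154,"z":-130,"rx":0,"ry":0,"rz":-0.88,"fingers":1}
    - {"x":37,"y":-184,"z":-130,"rx":0,"ry":0,"rz":-1.05,"fingers":1}
    - {"x":43,"y":-214,"z":-130,"rx":0,"ry":0,"rz":-1.22,"fingers":1}
    - {"x":49,"y":-244,"z":-130,"rx":0,"ry":0,"rz":-1.39,"fingers":1}
    - {"x":55,"y":-272,"z":-130,"rx":0,"ry":0,"rz":-1.56,"fingers":1}
    - {"x":60,"y":-295,"z":-130,"rx":0,"ry":0,"rz":-1.69,"fingers":1}
    - {"x":60.5,"y":-304.5,"z":-128,"rx":0,"ry":0,"rz":-1.714,"fingers":1}
    - {"x":60.5,"y":-304.5,"z":-120,"rx":0,"ry":0,"rz":-1.714,"fingers":1}
    - {"x":60.5,"y":-304.5,"z":-95,"rx":0,"ry":0,"rz":-1.714,"fingers":1}
    - {"x":60.5,"y":-304.5,"z":-60,"rx":0,"ry":0,"rz":-1.714,"fingers":1}
    - {"x":60.5,"y":-304.5,"z":-30,"rx":0,"ry":0,"rz":-1.714,"fingers":1}
    - {"x":60.5,"y":-304.5,"z":-18,"rx":0,"ry":0,"rz":-1.714,"fingers":1}

```text
time_s: 48.62
tool_pos: [0.5771, -0.0183, 0.0727]
tool_rot: [-179.8, 0.0, 95.7]
force: [-0.0, 0.1, -1.9]
grip_width: 0.0477
grasp_force: 29.8
```

drive_tool:
  moves:
    - {"x":0,"y":0,"z":0,"rx":0,"ry":0,"rz":0,"fingers":1}
    - {"x":0,"y":0,"z":0,"rx":0,"ry":0,"rz":0,"fingers":1}
    - {"x":0,"y":0,"z":0,"rx":0,"ry":0,"rz":0,"fingers":1}

```text
time_s: 49.0
tool_pos: [0.5799, -0.0165, 0.0764]
tool_rot: [179.9, 0.0, 95.9]
force: [1.0, -0.2, -1.9]
grip_width: 0.0479
grasp_force: 29.8
```

drive_tool:
  moves:
    - {"x":0,"y":-1,"z":5,"rx":0,"ry":0,"rz":0,"fingers":1}
    - {"x":0,"y":-1,"z":9,"rx":0,"ry":0,"rz":0,"fingers":1}
    - {"x":0,"y":-1,"z":11.5,"rx":0,"ry":0,"rz":0,"fingers":1}
    - {"x":0,"y":-1,"z":12.3,"rx":0,"ry":0,"rz":0,"fingers":1}
    - {"x":0,"y":-1,"z":12.3,"rx":0,"ry":0,"rz":0,"fingers":1}
    - {"x":0,"y":-1,"z":12.3,"rx":0,"ry":0,"rz":0,"fingers":-1}
    - {"x":0,"y":-1,"z":12.3,"rx":0,"ry":0,"rz":0,"fingers":-1}
    - {"x":0,"y":-1,"z":12.3,"rx":0,"ry":0,"rz":0,"fingers":-1}
    - {"x":0,"y":-1,"z":12.3,"rx":0,"ry":0,"rz":0,"fingers":-1}
    - {"x":0,"y":-1,"z":-20,"rx":0,"ry":0,"rz":0,"fingers":-1}
    - {"x":0,"y":-1,"z":-60,"rx":0,"ry":0,"rz":0,"fingers":-1}
    - {"x":0,"y":-1,"z":-100,"rx":0,"ry":0,"rz":0,"fingers":-1}
    - {"x":0,"y":-1,"z":-130,"rx":0,"ry":0,"rz":0,"fingers":-1}
    - {"x":0,"y":-1,"z":-130,"rx":0,"ry":0,"rz":0,"fingers":-1}

```text
time_s: 50.75
tool_pos: [0.5797, -0.0163, 0.2078]
tool_rot: [179.7, 0.1, 95.9]
force: [-0.4, -0.3, -0.5]
grip_width: 0.087
grasp_force: 0.0
```

```bash
python3 -c "
from h import *
p,r,o=pos();print(p,r);print(shift([.583,-.321,.060],-2.3))"
```

```text
[ 0.57968533 -0.01627676  0.20781568] [1.79711469e+02 7.49620255e-02 9.59196572e+01]
(array([-303.2,  -28.9,  148.1]), array([ 0.0049, -0.0033,  1.7143]))
```

drive_tool:
  moves:
    - {"x":-28,"y":-2,"z":0,"rx":0,"ry":0,"rz":0.14,"fingers":-1}
    - {"x":-56,"y":-5,"z":0,"rx":0,"ry":0,"rz":0.3,"fingers":-1}
    - {"x":-84,"y":-8,"z":0,"rx":0,"ry":0,"rz":0.47,"fingers":-1}
    - {"x":-113,"y":-11,"z":0,"rx":0,"ry":0,"rz":0.64,"fingers":-1}
    - {"x":-142,"y":-14,"z":0,"rx":0,"ry":0,"rz":0.81,"fingers":-1}
    - {"x":-171,"y":-16,"z":0,"rx":0,"ry":0,"rz":0.98,"fingers":-1}
    - {"x":-200,"y":-19,"z":0,"rx":0,"ry":0,"rz":1.15,"fingers":-1}
    - {"x":-228,"y":-22,"z":0,"rx":0,"ry":0,"rz":1.32,"fingers":-1}
    - {"x":-256,"y":-25,"z":0,"rx":0,"ry":0,"rz":1.49,"fingers":-1}
    - {"x":-284,"y":-27,"z":0,"rx":0,"ry":0,"rz":1.65,"fingers":-1}
    - {"x":-303,"y":-28.5,"z":0,"rx":0,"ry":0,"rz":1.714,"fingers":-1}
    - {"x":-303,"y":-28.5,"z":10,"rx":0,"ry":0,"rz":1.714,"fingers":-1}
    - {"x":-303,"y":-28.5,"z":40,"rx":0,"ry":0,"rz":1.714,"fingers":-1}
    - {"x":-303,"y":-28.5,"z":75,"rx":0,"ry":0,"rz":1.714,"fingers":-1}
    - {"x":-303,"y":-28.5,"z":110,"rx":0,"ry":0,"rz":1.714,"fingers":-1}
    - {"x":-303,"y":-28.5,"z":135,"rx":0,"ry":0,"rz":1.714,"fingers":-1}
    - {"x":-303,"y":-28.5,"z":146.5,"rx":0,"ry":0,"rz":1.714,"fingers":-1}
    - {"x":-303,"y":-28.5,"z":146.5,"rx":0,"ry":0,"rz":1.714,"fingers":-1}
    - {"x":-303,"y":-28.5,"z":146.5,"rx":0,"ry":0,"rz":1.714,"fingers":-1}

```text
time_s: 53.12
tool_pos: [0.5819, -0.3208, 0.0599]
tool_rot: [180.0, -0.1, -2.2]
force: [-0.3, -0.2, 0.8]
grip_width: 0.0869
grasp_force: 0.0
```

drive_tool:
  moves:
    - {"x":0,"y":0,"z":0,"rx":0,"ry":0,"rz":0,"fingers":0}
    - {"x":0,"y":0,"z":0,"rx":0,"ry":0,"rz":0,"fingers":0.3}
    - {"x":0,"y":0,"z":0,"rx":0,"ry":0,"rz":0,"fingers":1}
    - {"x":0,"y":0,"z":0,"rx":0,"ry":0,"rz":0,"fingers":1}
    - {"x":0,"y":0,"z":0,"rx":0,"ry":0,"rz":0,"fingers":1}
    - {"x":0,"y":0,"z":0,"rx":0,"ry":0,"rz":0,"fingers":1}
    - {"x":0,"y":0,"z":0,"rx":0,"ry":0,"rz":0,"fingers":1}
  force: 30

```text
time_s: 54.0
tool_pos: [0.5809, -0.3209, 0.0587]
tool_rot: [180.0, 0.0, -2.3]
force: [0.1, -0.2, 0.7]
grip_width: 0.0499
grasp_force: 30.0
```

```bash
python3 -c "
from h import *
p,r,o=pos();print(p,r,o['grip_width']);print(shift([.5852,-.081,p[2]+.007],95.9))"
```

```text
[ 0.58089034 -0.32092696  0.05868999] [ 1.79991782e+02  1.46218185e-03 -2.29013758e+00] 0.04986670393127449
(array([  -5.3, -239.9,   -7. ]), array([ 1.0000e-04,  1.0000e-04, -1.7137e+00]))
```

drive_tool:
  moves:
    - {"x":0,"y":0,"z":-15,"rx":0,"ry":0,"rz":0,"fingers":1}
    - {"x":0,"y":0,"z":-50,"rx":0,"ry":0,"rz":0,"fingers":1}
    - {"x":0,"y":0,"z":-90,"rx":0,"ry":0,"rz":0,"fingers":1}
    - {"x":0,"y":-5,"z":-125,"rx":0,"ry":0,"rz":-0.05,"fingers":1}
    - {"x":0,"y":-26,"z":-130,"rx":0,"ry":0,"rz":-0.2,"fingers":1}
    - {"x":-1,"y":-50,"z":-130,"rx":0,"ry":0,"rz":-0.37,"fingers":1}
    - {"x":-1,"y":-74,"z":-130,"rx":0,"ry":0,"rz":-0.54,"fingers":1}
    - {"x":-2,"y":-98,"z":-130,"rx":0,"ry":0,"rz":-0.71,"fingers":1}
    - {"x":-2,"y":-122,"z":-130,"rx":0,"ry":0,"rz":-0.88,"fingers":1}
    - {"x":-3,"y":-146,"z":-130,"rx":0,"ry":0,"rz":-1.05,"fingers":1}
    - {"x":-4,"y":-170,"z":-130,"rx":0,"ry":0,"rz":-1.22,"fingers":1}
    - {"x":-4,"y":-194,"z":-130,"rx":0,"ry":0,"rz":-1.39,"fingers":1}
    - {"x":-5,"y":-216,"z":-130,"rx":0,"ry":0,"rz":-1.56,"fingers":1}
    - {"x":-5,"y":-232,"z":-130,"rx":0,"ry":0,"rz":-1.69,"fingers":1}
    - {"x":-5.5,"y":-238.5,"z":-128,"rx":0,"ry":0,"rz":-1.714,"fingers":1}
    - {"x":-5.5,"y":-238.5,"z":-120,"rx":0,"ry":0,"rz":-1.714,"fingers":1}
    - {"x":-5.5,"y":-238.5,"z":-95,"rx":0,"ry":0,"rz":-1.714,"fingers":1}
    - {"x":-5.5,"y":-238.5,"z":-60,"rx":0,"ry":0,"rz":-1.714,"fingers":1}
    - {"x":-5.5,"y":-238.5,"z":-30,"rx":0,"ry":0,"rz":-1.714,"fingers":1}
    - {"x":-5.5,"y":-238.5,"z":-18,"rx":0,"ry":0,"rz":-1.714,"fingers":1}

```text
time_s: 56.5
tool_pos: [0.5832, -0.0836, 0.0741]
tool_rot: [-179.8, -0.0, 95.8]
force: [0.2, -0.6, -2.5]
grip_width: 0.0495
grasp_force: 30.0
```

drive_tool:
  moves:
    - {"x":0,"y":0,"z":0,"rx":0,"ry":0,"rz":0,"fingers":1}
    - {"x":0,"y":0,"z":0,"rx":0,"ry":0,"rz":0,"fingers":1}
    - {"x":0,"y":0,"z":0,"rx":0,"ry":0,"rz":0,"fingers":1}

```text
time_s: 56.88
tool_pos: [0.5859, -0.0825, 0.078]
tool_rot: [179.9, 0.1, 95.9]
force: [-1.0, 0.2, -2.9]
grip_width: 0.0496
grasp_force: 30.0
```

drive_tool:
  moves:
    - {"x":0,"y":0,"z":5,"rx":0,"ry":0,"rz":0,"fingers":1}
    - {"x":0,"y":0,"z":9,"rx":0,"ry":0,"rz":0,"fingers":1}
    - {"x":0,"y":0,"z":11.5,"rx":0,"ry":0,"rz":0,"fingers":1}
    - {"x":0,"y":0,"z":12.3,"rx":0,"ry":0,"rz":0,"fingers":1}
    - {"x":0,"y":0,"z":12.3,"rx":0,"ry":0,"rz":0,"fingers":1}
    - {"x":0,"y":0,"z":12.3,"rx":0,"ry":0,"rz":0,"fingers":-1}
    - {"x":0,"y":0,"z":12.3,"rx":0,"ry":0,"rz":0,"fingers":-1}
    - {"x":0,"y":0,"z":12.3,"rx":0,"ry":0,"rz":0,"fingers":-1}
    - {"x":0,"y":0,"z":12.3,"rx":0,"ry":0,"rz":0,"fingers":-1}
    - {"x":0,"y":0,"z":-20,"rx":0,"ry":0,"rz":0,"fingers":-1}
    - {"x":0,"y":0,"z":-60,"rx":0,"ry":0,"rz":0,"fingers":-1}
    - {"x":0,"y":0,"z":-100,"rx":0,"ry":0,"rz":0,"fingers":-1}
    - {"x":0,"y":0,"z":-130,"rx":0,"ry":0,"rz":0,"fingers":-1}
    - {"x":-40,"y":0,"z":-130,"rx":0,"ry":0,"rz":0,"fingers":-1}
    - {"x":-90,"y":0,"z":-130,"rx":0,"ry":0,"rz":0,"fingers":-1}
    - {"x":-140,"y":0,"z":-130,"rx":0,"ry":0,"rz":0,"fingers":-1}
    - {"x":-190,"y":0,"z":-130,"rx":0,"ry":0,"rz":0,"fingers":-1}
    - {"x":-240,"y":0,"z":-130,"rx":0,"ry":0,"rz":0,"fingers":-1}
    - {"x":-240,"y":0,"z":-130,"rx":0,"ry":0,"rz":0,"fingers":-1}
    - {"x":-240,"y":0,"z":-130,"rx":0,"ry":0,"rz":0,"fingers":-1}

```text
time_s: 59.38
tool_pos: [0.6098, -0.3202, 0.2062]
tool_rot: [-180.0, -0.1, 95.9]
force: [0.2, 0.8, 0.3]
grip_width: 0.0872
grasp_force: 0.0
```

```bash
python3 - <<'E'
from h import *
c=vision.read_camera("top"); im=c["image"];hsv=cv2.cvtColor(im,cv2.COLOR_RGB2HSV).astype(int)
cv2.imwrite("pics/t10.png",cv2.resize(im[140:350,80:420,::-1],(780,482),interpolation=cv2.INTER_CUBIC))
for q in blobs((hsv[...,2]<45),80,400):
    (x,y),rr=cv2.minEnclosingCircle(q)
    if 260<x<400 and y<250: print("cap",(x,y),rr,"can",ray(c,(x,y),.112),"bot",ray(c,(x,y),.117))
m=(hsv[...,1]<30)&(hsv[...,2]>140);m[:,:340]=0;m[:,420:]=0
for q in blobs(m,300):e=cv2.fitEllipse(q);print("tin",e,ray(c,e[0],.107))
m=(hsv[...,0]<12)&(hsv[...,1]>120)&(hsv[...,2]>130); m[:215]=0;m[345:]=0;m[:,:80]=0;m[:,190:]=0
for q in blobs(m,150): print(cv2.minAreaRect(ray(c,q[:,0],.042).astype(np.float32)*1000))
E
```

```text
cap (291.2608642578125, 208.78260803222656) 7.817728519439697 can [[0.57183301 0.04585218]] bot [[0.57093934 0.0455467 ]]
cap (332.05999755859375, 205.36000061035156) 8.348347663879395 can [[ 0.57783357 -0.01804117]] bot [[ 0.57690767 -0.01800347]]
tin ((372.6912536621094, 201.68948364257812), (30.625375747680664, 31.181427001953125), 76.77240753173828) [[ 0.58519246 -0.08210586]]
((467.5069580078125, 315.77825927734375), (27.197275161743164, 112.32310485839844), 70.96308135986328)
```

View pics/t10.png

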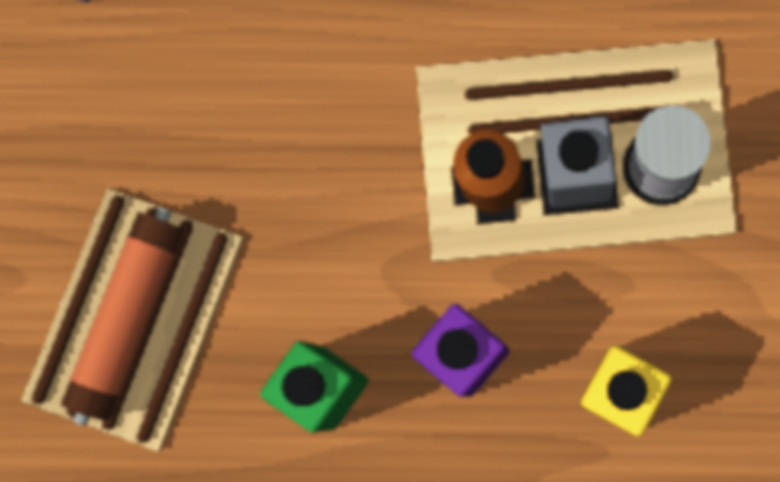

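The bottle (485,160), canister (578,150) and tin (672,142) stand upright on their cross, square and round coasters, each within about 1–2 mm of the centre. The drum lies in the middle groove at (125,315), and the gripper is clear. I'm handing in.

```bash
python3 -c "
from cell import workorder
print(workorder.sign_off())"
```

```text
the job is handed in; nothing more can be done
None
```

The job is handed in, with no verdict returned: the last picture showed the drum in the middle groove of the bed and the tin, canister and bottle upright on their own coasters, each within about 2 mm of centre, finished at about 59 s of the 136 s allowed.

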